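Re-face a pipe fitting in a ratchet clamp

TASK

The copper pipe fitting held in the grey ratchet clamp faces the wrong way: throw the red holding pawl over to the front, clear of the ratchet wheel, then pull the hand lever to the front to turn the wheel backwards until the jaw pad stands well clear of the fitting. Turn the fitting where it stands, without lifting it out, so that its side outlet points straight out of the front of the clamp, towards the robot. Then drop the pawl back in and push the lever to the back until the clamp is at least as tight as it was at the start and is held by the pawl; leave everything else on the bench where it is.

Things in the scene. Friction and masses are not known exactly. Their poses are not given: they have to be found in the camera images.
- clamp: grey ratchet pipe clamp, fixed to the bench. Origin on the bench straight below the ratchet wheel; x to its back (its FRONT, facing the robot, is -x), y along its shaft from the wheel to the jaws, z up. Base plate 200 (x) by 320 (y -70 to 250) by 30 thick. Two cheek plates beside the wheel: outer faces y = -30 and 30, x -73 to 35, top z 193. All offsets below are mm in this frame.
- hub (a point): centre of the ratchet wheel, at (0, 0, 110) of the clamp. The wheel (126 diameter, 18 thick) turns about y here, between the cheek plates. Axes as the clamp.
- guard (a point): centre of the yellow guard plate over the wheel, at (2, 0, 315): x -25 to 30, y -35 to 35, 10 thick, on posts at its back (x 12 to 30). It keeps a tool that points straight down off the dropped-in pawl handle: come from the front with the tool tilted 30 to 45 degrees.
- bay (a point): top of the base plate between the jaws, at (0, 170, 30), where the fitting stands. Fixed flat steel jaw (face at y 194) on the +y side, moving flat brass pad on the -y side, jaw tops at z 95. Axes as the clamp.
- pawl_pin (a point): pin of the red holding pawl, at (-55, 0, 178); the pawl swings about y here. Axes as the clamp.
- pawl (a joint): angle of the pawl, rad. About 0 (-0.02 to 0.1): dropped in, resting on the wheel's teeth by its own weight (0.25 kg, no spring); the wheel then turns forward, clicking, but not backward. Grows as the handle is pulled to the front; stop at 1.15. It tips over centre at about 0.4: beyond that it falls to the stop and stays thrown, short of that it falls back in.
- pawl_grip (a point): middle of the red pawl handle, 68 mm from its pin. The handle is a flat bar, 22 wide along the clamp's y, 16 thick; grip zone 42 to 88 mm from the pin. At pawl = q it leans 0.25 - q rad from vertical to the back (+x), so to the front when negative. Axes turn with the pawl.
- wheel (a joint): angle of wheel and lever, rad; 0 at the start (pad pressing 14 N). Growing (lever to the back) tightens, 10 mm of pad travel per rad; stop at 0.30 (22 N, lever force 3 N). Falling (lever to the front) loosens; stop at -1.15; pad off the fitting at -0.3, 2 mm clear at -0.5. With the pawl thrown it may spring back up to 0.35; loose, it stays where left. Teeth catch at 0.26, 0, -0.26 and so on.
- lever_grip (a point): point on the black round grip (22 diameter) of the hand lever, 128 mm from the wheel's axis, in the plane y = -110 of the clamp; grip zone 86 to 150 mm (its end) from the axis. At wheel = q the lever leans 0.2 + q rad from vertical to the back (+x). Axes turn with the wheel.
- fitting_mid (a point): centre of the loose pipe fitting, 80 mm above its foot (161 tall, about 0.6 kg): upright round copper body 48 diameter, 120 tall, a side outlet with brass collar pointing along this point's -x, and a brass tang on top to hold it by. z up. Turns freely about its upright axis when loose.
- tang (a point): centre of the brass tang on top of the fitting: 42 long (along the outlet direction), 22 wide (across it), 42 high, 119 to 161 mm above the fitting's foot. Axes as fitting_mid.
- outlet (a point): centre of the open end of the side outlet (collar 42 diameter), 75 mm out from the fitting's axis along -x, 92 mm above its foot. Axes as fitting_mid.
- jaw_pad: moving brass jaw pad, 60 by 12 by 50, sprung; origin at its centre, same axes as the clamp.
- wrench: loose open-ended wrench, 150 long, lying on the front of the clamp's base plate below the fitting; not part of the job
- oil_can: loose closed can, 60 diameter, 130 tall, with a yellow label, standing on the bench close behind the clamp; not part of the job
- screwdriver: loose orange screwdriver, 190 long, lying on the bench close in front of the clamp; not part of the job
- jar: loose jar, 72 diameter, 100 tall, standing on the bench to one side; not part of the job
- spray: loose blue spray can, 64 diameter, 190 tall, standing on the bench to one side; not part of the job
- mug: loose blue mug, 82 diameter, 95 tall, standing on the bench; not part of the job
- hammer: loose hammer, 290 long, lying on the bench on the right; not part of the job
- offcut: loose wood offcut 160 x 70 x 35, lying on the bench on the left; not part of the job
- fitting: the same pipe fitting, origin at the centre of its foot; axes as fitting_mid
There are look-alikes about, which are no part of the job. Leave any green or turquoise look-alike of the fitting alone.

How it is judged:
By the outcome, as a careful person would: the job done as asked, in the order asked, and still so for the second after the job is handed in, with the robot touching nothing.
It also fails if it takes over 69 s, if anything falls off the work surface, if the arm or the gripper's body presses on something with over 40 N, if the wrist force passes 120 N, or if a joint passes its speed limit or range.

ROBOT

A 6-joint arm with a two-finger parallel gripper is mounted at the origin on the work surface. World frame = base frame: x ahead of the robot, y to its left, z up, the work surface at z = 0. Lengths are in m, angles in rad, forces in N, time in s.
With the tool pointing down it reaches from about 0.4 to 0.825 m from the base axis. Payload 7 kg.
Tool frame: the origin (TCP) lies midway between the tips of the shut fingers; the grasp point (between the pads) lies 19 mm behind it; z points along the fingers, y is the direction in which the jaws open and shut (so a half turn about z gives the same grasp; the last joint's range is limited). The gripper opens to 85 mm and grips with 20 to 120 N. Pads are 22 mm wide; open, the fingers measure 114 mm over their backs; the gripper's body (76 mm by 85 mm) begins 54 mm behind the grasp point. The pads swing forward as they close: fully open they stand 13 mm farther back than shut.
Start: joints at [-0.985, 0.359, 0.012, 0, -1.224, -0.288], TCP at [0.198, -0.645, 0.231] pointing down, gripper open.
Joint ranges: [-3.07, 3.07], [-1.43, 2.12], [-1.02, 1.25], [-3.03, 1.67], [-3.05, -0], [-3.03, 3.03]. Speed limits (rad/s): [2.39, 2.39, 3.01, 3.14, 3.14, 3.14].

INTERFACE

Orientations are given as a rotation vector (axis times angle).
In Python, from cell import arm gives the robot as it stands.
- The arm moves only by the tool jog_arm, never from a script. Its argument "plan" is a list of rows, each a list of 7 numbers: the turn, a rotation vector about the world's x, y, z in degrees, then the shift along the world's x, y, z in mm, then the opening, from 0 (shut) to 1 (fully open). A call has 1 to 20 rows; each row shifts and turns the commanded pose from where the row before left it; what a row does not reach is not made up. A row lasts 1/12 s, in which the tool goes at most 41.7 mm and 7.16 degrees, less where a joint would pass 70% of its speed; a pose out of reach is approached as far as the arm can. A call is refused whole if a number of a shift passes 41.7 or a number of a turn 7.16, either way. A call with a gripper value outside its range is refused whole. The fingers move at their own pace and stop on an object; "newtons" is the grip in N (left out, the last holds). Time passes only in rows, so rows that do not move let the fingers close. It gives the time, the measured TCP pose, the force and the opening at its end, in the units of the state.
- arm.observe(): the state, without advancing time (a new reading comes with each control period).
- arm.capture(name): name is "scene" or "top" or "wrist"; returns a dict with "img" (384x512x3 uint8, blue, green, red), "range_z" (384x512 float32, m along the optical axis (not along the pixel's ray), 0 where there is no reading), "vfov" (degrees; the focal length in pixels is half the picture's height over the tangent of half this angle, whatever the lens; pixels are square), "cx", "cy" (the principal point, pixels), "R" (3x3) and "t" (3): a world point X has camera coordinates R X + t; the wrist camera has in their place "tool_from_camera" (4x4, takes a point from camera to tool coordinates, whose origin is the TCP and whose axes are the flange's). Camera axes: x right, y down, z forward; pixel columns grow to the right and rows downward; lengths in m; the calibration is good to about 2 mm. A picture is of the moment at which its call begins: read the wrist's pose just before it.
- arm.job_done(): hands the job in, once; it reports no verdict.
Trained networks look in the newest picture that a camera, given by its name, has taken for a name from the list of things; names that differ only in an ending like _2 or _b are one class to them, and where a whole thing is asked for, a point or a joint stands for the part that bears it (a point fixed in the world has none). Each returns a list of dicts, best first, with "confidence" (0 to 1); they miss things now and then, are a little off and sometimes report something else, mostly with a low value. They report only what shows in the picture. A call takes as long as a camera call. They do not tell look-alikes from the thing itself.
- arm.silhouettes(camera, label): "pixels" (384x512 bool, what is visible of it) and "rect" ([centre column, centre row, width, height] in pixels, round what is visible of it).
- arm.pinpoint(camera, label): "position" ([row, column] in pixels: a listed point, or the origin of a listed thing).
The state is a dict: "time_s": time; "joint_positions": joint angles; "joint_velocities": joint speeds; "joint_torque": joint torques, N m; "position": TCP position; "tcp_rot": TCP orientation; "wrist_force": force on the tool from outside, world axes, zero at the start; "moment": the same for the moment, N m; "opening": opening from 0.0 (shut) to 1.0 (fully open).
Only numpy, scipy, OpenCV 4.12 (cv2) and the standard library are available. Lean on these libraries where they do the work, as an engineer would, in place of code of your own. Each camera call takes 0.05 s, during which the arm holds its last target.

## Working session

There is one attempt and no reset: what is moved stays moved. The work goes in short steps, Python scripts to look and compute and a tool call to move; the robot and the scene stay as the last step left them, time stands still between calls to the robot, and variables do not carry over. Pictures are saved under pics/ and viewed, and the job is handed in when it is done.

Besides the shell and the picture viewer there is one more tool, called after "Call:" as name(argument=value, ...) on one line, values as JSON. jog_arm: Moves the arm, as the interface text tells. Its arguments: {"type":"object","properties":{"plan":{"type":"array","items":{"type":"array","items":{"type":"number"}}},"newtons":{"type":"number"}},"required":["plan"]}

```bash
ls; mkdir -p pics; cat > h.py <<'E'
import numpy as np, cv2
from cell import arm
from scipy.spatial.transform import Rotation as Rot
def K(c):
    f=c["img"].shape[0]/2/np.tan(np.radians(c["vfov"])/2); return f
def cloud(c,st=None):
    f=K(c); z=c["range_z"]; v,u=np.mgrid[0:z.shape[0],0:z.shape[1]]
    P=np.stack([(u-c["cx"])/f*z,(v-c["cy"])/f*z,z],-1)
    if "R" in c: return (P-c["t"])@c["R"]
    T=np.array(c["tool_from_camera"]); P=P@T[:3,:3].T+T[:3,3]
    R=Rot.from_rotvec(st["tcp_rot"]).as_matrix(); return P@R.T+np.array(st["position"])
def proj(c,X,st=None):
    X=np.atleast_2d(X); f=K(c)
    if "R" in c: Y=X@np.array(c["R"]).T+c["t"]
    else:
        R=Rot.from_rotvec(st["tcp_rot"]).as_matrix(); Y=(X-np.array(st["position"]))@R
        T=np.array(c["tool_from_camera"]); Y=(Y-T[:3,3])@T[:3,:3]
    return np.stack([Y[:,0]/Y[:,2]*f+c["cx"],Y[:,1]/Y[:,2]*f+c["cy"]],-1)
E
python3 - <<'E'
from h import *
s=arm.observe();print(s)
for n in("scene","top","wrist"):
    c=arm.capture(n);cv2.imwrite(f"pics/{n}0.png",c["img"])
    np.save(f"/tmp/{n}.npy",c,allow_pickle=True)
    W=cloud(c,s)
    for l in("clamp","hub","guard","bay","pawl_pin","pawl_grip","lever_grip","fitting_mid","tang","outlet","jaw_pad","fitting"):
        for r in arm.pinpoint(n,l)[:3]:
            p=r["position"];i,j=int(round(p[0])),int(round(p[1]))
            w=W[i,j] if 0<=i<384 and 0<=j<512 else None
            print(n,l,np.round(p,1),round(r["confidence"],2),np.round(w,3))
E
```

```text
pics
{'time_s': 0.0, 'joint_positions': array([-9.84918836e-01,  3.59371294e-01,  1.10403928e-02, -3.51132202e-04,
       -1.22409742e+00, -2.88075779e-01]), 'joint_velocities': array([ 0.00102256, -0.00012672,  0.00190129, -0.00091755,  0.00040272,
        0.00049891]), 'joint_torque': array([-1.97473339e-03, -5.83323348e+01,  2.93411493e+01,  6.93704590e+00,
       -6.27205416e-03, -1.95770099e-05]), 'position': array([ 0.19786999, -0.64483187,  0.23036555]), 'tcp_rot': array([ 4.65815190e-01, -3.10646973e+00, -2.54179152e-03]), 'wrist_force': array([0.42641699, 0.36488383, 0.83159144]), 'moment': array([-0.01369641, -0.0298161 , -0.00540685]), 'opening': 1.0023871202281984}
scene clamp [232.6 264.8] 0.85 [ 0.597 -0.074  0.09 ]
scene hub [217.7 259.7] 0.75 [ 0.578 -0.07   0.156]
scene hub [200. 239.] 0.18 [ 0.506 -0.062  0.185]
scene guard [178.6 263.9] 0.94 [ 0.579 -0.053  0.321]
scene guard [182.6 251.4] 0.28 [ 0.536 -0.043  0.264]
scene bay [192.1 290.7] 0.87 [0.602 0.093 0.093]
scene bay [330.7 123.5] 0.27 [ 0.386 -0.485  0.023]
scene pawl_pin [197.2 247.9] 0.61 [ 0.525 -0.043 
[... 1375 characters left out ...]
] 0.83 [0.581 0.121 0.144]
top fitting_mid [254.6 315.6] 0.81 [ 0.329 -0.18   0.163]
top fitting_mid [232.1 201.4] 0.77 [0.397 0.18  0.161]
top tang [250.7 316.1] 0.67 [ 0.342 -0.18   0.163]
top tang [165.2 275.5] 0.61 [ 0.576 -0.051  0.318]
top tang [232.5 202.7] 0.59 [0.398 0.176 0.142]
top outlet [153.4 181.6] 0.87 [0.667 0.263 0.107]
top outlet [246.1 169.5] 0.84 [0.355 0.287 0.108]
top outlet [183.4 203.1] 0.82 [0.558 0.183 0.139]
top jaw_pad [175.8 231.7] 0.66 [0.593 0.093 0.092]
top fitting [151.2 170.3] 0.88 [0.676 0.306 0.101]
top fitting [256.  308.3] 0.76 [ 0.328 -0.16   0.112]
top fitting [235.5 158.1] 0.75 [0.386 0.327 0.11 ]
wrist guard [313.6 334.2] 0.37 [ 0.356 -0.494  0.022]
```

View pics/scene0.png

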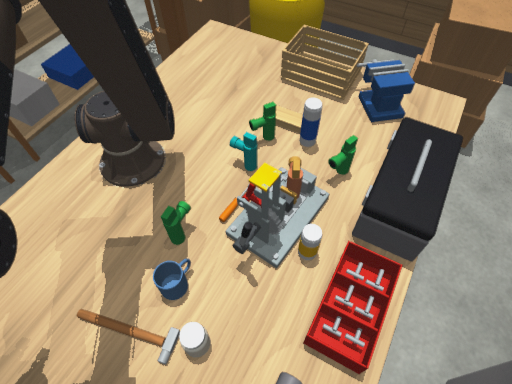

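View pics/top0.png

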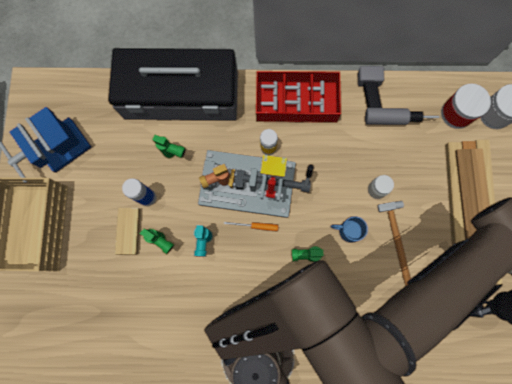

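```bash
python3 - <<'E'
from h import *
for n,(a,b,x,y) in {"scene":(120,280,200,380),"top":(110,260,160,360)}.items():
    c=np.load(f"/tmp/{n}.npy",allow_pickle=True).item()
    cv2.imwrite(f"pics/{n}0z.png",cv2.resize(c["img"][a:b,x:y],None,fx=4 if n=="top" else 3.75,fy=4 if n=="top" else 3.75,interpolation=cv2.INTER_CUBIC))
    print(n,np.round(-np.array(c["R"]).T@c["t"],3),K(c))
E
```

```text
scene [ 0.817 -0.522  1.025] 356.5283940514802
top [ 0.273 -0.029  1.526] 434.86326640318583
```

View zooms.

View pics/scene0z.png

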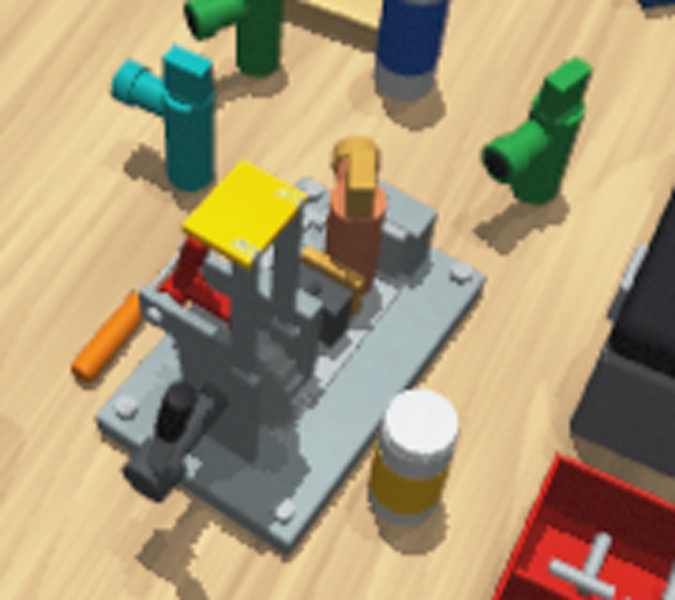

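View pics/top0z.png

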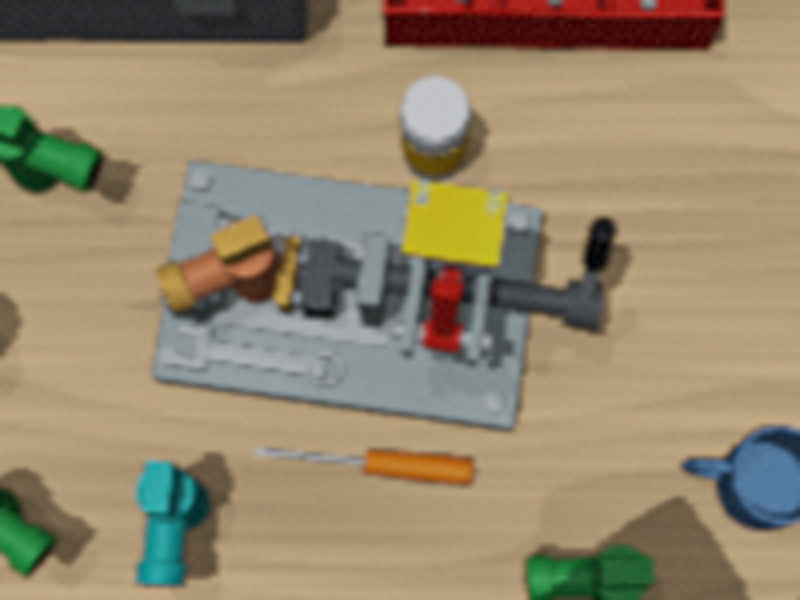

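```bash
python3 - <<'E'
from h import *
for n in("top","scene"):
    c=np.load(f"/tmp/{n}.npy",allow_pickle=True).item()
    W=cloud(c); 
    # base plate
    for nm,zlo,zhi,box in(("plate",.022,.037,(.42,.72,-.17,.26)),("guard",.312,.335,(.5,.65,-.12,.05)),("tang",.175,.2,(.5,.66,.05,.25))):
        m=(W[...,2]>zlo)&(W[...,2]<zhi)&(W[...,0]>box[0])&(W[...,0]<box[1])&(W[...,1]>box[2])&(W[...,1]<box[3])
        nl,lab,stt,ce=cv2.connectedComponentsWithStats(m.astype(np.uint8))
        if nl<2: print(nm,"none");continue
        k=1+np.argmax(stt[1:,4]); m2=lab==k if nm!="plate" else m
        p=W[m2][:,:2]
        r=cv2.minAreaRect((p*1000).astype(np.float32))
        print(n,nm,m2.sum(),"z",np.round(np.median(W[m2][:,2]),4),r,np.round(p.mean(0),3))
        print(np.round(cv2.boxPoints(r)).tolist())
E
```

```text
top plate 2820 z 0.0307 ((573.07373046875, 46.88417053222656), (320.27191162109375, 288.69293212890625), 82.66431427001953) [0.563 0.041]
[[409.0, -94.0], [696.0, -130.0], [737.0, 187.0], [450.0, 224.0]]
top guard 467 z 0.3204 ((574.9835205078125, -43.887332916259766), (69.79911804199219, 55.353668212890625), 82.84809112548828) [ 0.574 -0.044]
[[543.0, -75.0], [598.0, -82.0], [607.0, -13.0], [552.0, -6.0]]
top tang 108 z 0.1906 ((593.5612182617188, 124.4301528930664), (23.389297485351562, 41.23357009887695), 25.165767669677734) [0.592 0.124]
[[574.0, 138.0], [592.0, 101.0], [613.0, 111.0], [595.0, 148.0]]
scene plate 2576 z 0.0307 ((569.6136474609375, 48.18017578125), (296.65509033203125, 341.0786437988281), 0.22608424723148346) [0.611 0.012]
[[421.0, 218.0], [422.0, -123.0], [719.0, -122.0], [717.0, 219.0]]
scene guard 542 z 0.3204 ((575.5878295898438, -41.883506774902344), (70.41999816894531, 56.177284240722656), 81.4278793334961) [ 0.577 -0.044]
[[543.0, -73.0], [598.0, -81.0], [609.0, -11.0], [553.0, -3.0]]
scene tang 107 z 0.191 ((595.2943725585938, 127.65982055664062), (21.259151458740234, 44.26203918457031), 25.121347427368164) [0.597 0.123]
[[576.0, 143.0], [595.0, 103.0], [614.0, 112.0], [596.0, 152.0]]
```

```bash
cat >> h.py <<'E'
YAW=np.radians(-7.3); O=np.array([.5732,-.043,0])
Rc=Rot.from_euler('z',YAW).as_matrix()
def cw(p): return O+Rc@(np.array(p)/1000.)      # clamp mm -> world m
def wc(X): return (np.array(X)-O)@Rc*1000
def toolR(tilt,flip=1,yaw=0):
    t=np.radians(tilt); z=np.array([np.sin(t),0,-np.cos(t)]); y=np.array([0,flip,0.]); x=np.cross(y,z)
    return Rc@Rot.from_euler('z',yaw,degrees=True).as_matrix()@np.stack([x,y,z],1)
def go(grasp_c,R,back=0,n=None,s=None):
    """grasp_c clamp mm of grasp point; prints totals"""
    s=s or arm.observe()
    X=cw(grasp_c)+R[:,2]*(.019-back/1000)
    d=(X-s["position"])*1000
    rv=np.degrees((Rot.from_matrix(R)*Rot.from_rotvec(s["tcp_rot"]).inv()).as_rotvec())
    print("TCP",np.round(X,4),"shift",np.round(d,1),"turn",np.round(rv,2), "minrows",max(abs(d).max()/41.7,np.linalg.norm(rv)/7.16))
def status():
    s=arm.observe(); R=Rot.from_rotvec(s["tcp_rot"]).as_matrix()
    print("t",round(s["time_s"],2),"tcp",np.round(s["position"],4),"graspC",np.round(wc(s["position"]-.019*R[:,2]),1),"F",np.round(s["wrist_force"],1),"op",round(s["opening"],3),"q",np.round(s["joint_positions"],2))
    print(np.round(Rc.T@R,3).tolist())
    return s
E
python3 - <<'E'
from h import *
status()
import math
for f in(1,-1): go((-38.2,0,244),toolR(42,f),back=80)
E
```

```text
t 1.95 tcp [ 0.198  -0.6453  0.2313] graspC [-295.6 -645.1  250.3] F [-0.5 -0.2  0.8] op 0.998 q [-0.98  0.36  0.01  0.   -1.22 -0.29]
[[-0.911, -0.412, 0.0], [-0.412, 0.911, -0.0], [-0.0, -0.0, -1.0]]
TCP [ 0.4948 -0.033   0.2893] shift [296.8 612.3  58. ] turn [  3.6  -42.15 -23.25] minrows 14.684300675863643
TCP [ 0.4948 -0.033   0.2893] shift [296.8 612.3  58. ] turn [-57.28  -4.89 146.39] minrows 21.966197327112443
```

Call:
jog_arm(plan=[[0,0,0,0,0,35,0.8],[0,0,0,0,0,35,0.8],[0,0,0,0,0,35,0.8],[0.2,-2.6,-1.5,18,38,35,0.8],[0.2,-2.6,-1.5,18,38,0,0.8],[0.2,-2.6,-1.5,18,38,0,0.8],[0.2,-2.6,-1.5,18,38,0,0.8],[0.2,-2.6,-1.5,18,38,0,0.8],[0.2,-2.6,-1.5,18,38,0,0.8],[0.2,-2.6,-1.5,18,38,0,0.8],[0.2,-2.6,-1.5,18,38,0,0.8],[0.2,-2.6,-1.5,18,38,0,0.8],[0.2,-2.6,-1.5,18,38,0,0.8],[0.2,-2.6,-1.5,18,38,0,0.8],[0.2,-2.6,-1.5,18,38,0,0.8],[0.2,-2.6,-1.5,18,38,0,0.8],[0.2,-2.6,-1.5,18,38,0,0.8],[0.2,-2.6,-1.5,18,38,0,0.8],[0.2,-2.6,-1.5,18,38,0,0.8]])

```text
time_s: 3.53
position: [0.4451, -0.1277, 0.3625]
tcp_rot: [0.121, 2.512, -0.077]
wrist_force: [0.9, -1.3, 0.3]
opening: 0.797
```

```bash
python3 - <<'E'
from h import *
s=status()
go((-38.2,0,244),toolR(42,1),back=80)
c=arm.capture("wrist");cv2.imwrite("pics/w1.png",c["img"])
for l in("pawl_grip","pawl_pin"):
  print(l,[(np.round(r["position"],0),round(r["confidence"],2)) for r in arm.pinpoint("wrist",l)[:3]])
P={"grip":(-38.2,0,244),"pin":(-55,0,178),"lever":(25.4,-110,235.5),"guardF":(-25,0,320)}
for k,v in P.items(): print(k,np.round(proj(c,cw(v),s)))
np.save("/tmp/w1.npy",dict(c=c,s=s),allow_pickle=True)
E
```

```text
t 3.53 tcp [ 0.4451 -0.1277  0.3625] graspC [-127.5 -100.1  377.9] F [ 0.9 -1.3  0.3] op 0.797 q [ 0.38 -0.5  -0.81  0.44 -0.75 -2.29]
[[-0.809, -0.023, 0.588], [-0.034, 0.999, -0.009], [-0.587, -0.028, -0.809]]
TCP [ 0.4948 -0.033   0.2893] shift [ 49.7  94.7 -73.2] turn [ 0.87 -6.15 -1.21] minrows 2.2716275918165847
pawl_grip [(array([171., 373.]), 0.89)]
pawl_pin [(array([109., 362.]), 0.74)]
grip [[370. 172.]]
pin [[363. 111.]]
lever [[249. 202.]]
guardF [[384. 255.]]
```

View pics/w1.png

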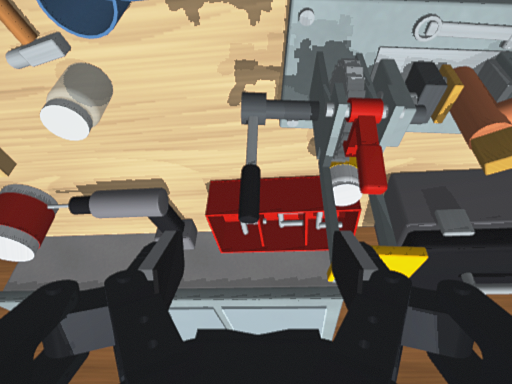

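Call:
jog_arm(plan=[[0.1,-1,-0.2,8,16,-12,0.8],[0.1,-1,-0.2,8,16,-12,0.8],[0.1,-1,-0.2,8,16,-12,0.8],[0.1,-1,-0.2,8,16,-12,0.8],[0.1,-1,-0.2,8,16,-12,0.8],[0.1,-1,-0.2,8,15,-12,0.8],[0,0,0,0,0,0,0.8]])

```text
time_s: 4.27
position: [0.5039, -0.0379, 0.3133]
tcp_rot: [0.151, 2.444, -0.059]
wrist_force: [-0.4, -0.4, -0.4]
opening: 0.802
```

```bash
python3 - <<'E'
from h import *
s=status()
go((-38.2,0,244),toolR(42,1),back=0)
E
```

```text
t 4.27 tcp [ 0.5039 -0.0379  0.3133] graspC [-81.6  -3.7 327.9] F [-0.4 -0.4 -0.4] op 0.802 q [ 0.46 -0.38 -1.01  0.86 -0.49 -2.84]
[[-0.769, -0.003, 0.639], [-0.004, 1.0, -0.001], [-0.639, -0.003, -0.769]]
TCP [ 0.5479 -0.0398  0.2299] shift [ 44.1  -1.9 -83.4] turn [-0.09 -2.27 -0.17] minrows 1.99955774707066
```

```bash
cat > fk.py <<'E'
from h import *
import itertools
from scipy.optimize import least_squares
S=[(np.array([-9.84918836e-01,3.59371294e-01,1.10403928e-02,-3.51132202e-04,-1.22409742e+00,-2.88075779e-01]),[0.19786999,-0.64483187,0.23036555],[4.65815190e-01,-3.10646973e+00,-2.54179152e-03])]
w=np.load("/tmp/w1.npy",allow_pickle=True).item()["s"];S.append((w["joint_positions"],w["position"],w["tcp_rot"]))
s=arm.observe();S.append((s["joint_positions"],s["position"],s["tcp_rot"]))
np.save("/tmp/S.npy",np.array(S,dtype=object),allow_pickle=True)
for q,p,r in S: print(np.round(q,4),np.round(p,4))
res=[]
def axes(pat): return {'x':[1,0,0],'y':[0,1,0],'z':[0,0,1]}
E3=np.eye(3)
for ax4,ax5,ax6 in itertools.product((0,1,2),repeat=3):
  for sg in itertools.product((1,-1),repeat=6):
    Rs=[]
    for q,p,r in S:
        R=Rot.from_rotvec([0,0,sg[0]*q[0]])*Rot.from_rotvec([0,sg[1]*q[1]+sg[2]*q[2],0])*Rot.from_rotvec(E3[ax4]*sg[3]*q[3])*Rot.from_rotvec(E3[ax5]*sg[4]*q[4])*Rot.from_rotvec(E3[ax6]*sg[5]*q[5])
        Rs.append(R.inv()*Rot.from_rotvec(r))
    e=sum((Rs[0].inv()*x).magnitude() for x in Rs[1:])
    res.append((e,ax4,ax5,ax6,sg))
res.sort(key=lambda a:a[0]); print(*res[:8],sep="\n")
E
python3 fk.py
```

```text
[-9.8490e-01  3.5940e-01  1.1000e-02 -4.0000e-04 -1.2241e+00 -2.8810e-01] [ 0.1979 -0.6448  0.2304]
[ 0.3764 -0.5037 -0.8091  0.4412 -0.7523 -2.289 ] [ 0.4451 -0.1277  0.3625]
[ 0.46   -0.3809 -1.0136  0.8597 -0.4874 -2.8377] [ 0.5039 -0.0379  0.3133]
(1.1208118961891129e-08, 0, 1, 0, (1, 1, -1, -1, -1, -1))
(0.4705245838195778, 1, 2, 2, (1, 1, 1, 1, 1, 1))
(0.5820907958937619, 0, 2, 2, (1, -1, 1, -1, 1, 1))
(0.7959105528836148, 0, 1, 0, (1, 1, 1, 1, 1, 1))
(0.914548473720969, 1, 0, 2, (-1, -1, -1, -1, -1, -1))
(0.9220399848022844, 1, 0, 1, (1, -1, 1, 1, -1, 1))
(0.9233396380679318, 1, 2, 2, (1, 1, -1, -1, 1, 1))
(1.136491249322408, 2, 0, 1, (-1, 1, 1, -1, -1, -1))
```

```bash
cat > fit.py <<'E'
from h import *
S=list(np.load("/tmp/S.npy",allow_pickle=True))
def Rs(q):
    R1=Rot.from_rotvec([0,0,q[0]]); R2=R1*Rot.from_rotvec([0,q[1],0]); R3=R2*Rot.from_rotvec([0,-q[2],0]); R4=R3*Rot.from_rotvec([-q[3],0,0]); R5=R4*Rot.from_rotvec([0,-q[4],0]); R6=R5*Rot.from_rotvec([-q[5],0,0])
    return [r.as_matrix() for r in(R1,R2,R3,R4,R5,R6)]
names=["h","a1","y1","l2","x2","a3","l3","d5y","d5z","L"]
def cols(q):
    R=Rs(q); return np.stack([[0,0,1],R[0][:,0],R[0][:,1],R[1][:,2],R[1][:,0],R[2][:,2],R[2][:,0],R[3][:,1],R[3][:,2],R[4][:,0]],1)
A=np.concatenate([cols(q) for q,p,r in S]); b=np.concatenate([p for q,p,r in S])
for sel in([0,3,6,7,9],[0,1,3,6,7,9],[0,3,5,6,7,9],[0,1,3,5,6,7,9],[0,3,6,2,9],[0,1,3,5,6,2,9],[0,3,6,7,8,9]):
    x,*_=np.linalg.lstsq(A[:,sel],b,rcond=None); print([names[i] for i in sel],np.round(x,4),"res mm",np.round(1000*abs(A[:,sel]@x-b).max(),2))
R=Rs(S[0][0])[5].T@Rot.from_rotvec(S[0][2]).as_matrix();print(np.round(R,3))
E
python3 fit.py
```

```text
['h', 'l2', 'l3', 'd5y', 'L'] [ 0.1988  0.6016  0.4636 -0.1918  0.3733] res mm 0.0
['h', 'a1', 'l2', 'l3', 'd5y', 'L'] [ 0.1988  0.      0.6016  0.4636 -0.1918  0.3733] res mm 0.0
['h', 'l2', 'a3', 'l3', 'd5y', 'L'] [ 0.1988  0.6016  0.      0.4636 -0.1918  0.3733] res mm 0.0
['h', 'a1', 'l2', 'a3', 'l3', 'd5y', 'L'] [ 0.1988  0.      0.6016 -0.      0.4636 -0.1918  0.3733] res mm 0.0
['h', 'l2', 'l3', 'y1', 'L'] [ 0.3514  0.5949  0.4601 -0.1427  0.4697] res mm 61.9
['h', 'a1', 'l2', 'a3', 'l3', 'y1', 'L'] [ 0.1069  0.2901  0.5339  0.0674  0.1525 -0.1711  0.338 ] res mm 49.55
['h', 'l2', 'l3', 'd5y', 'd5z', 'L'] [ 0.1988  0.6016  0.4636 -0.1918  0.      0.3733] res mm 0.0
[[ 0.  0.  1.]
 [-1.  0.  0.]
 [-0. -1.  0.]]
```

```bash
cat > ik.py <<'E'
from h import *
from scipy.optimize import least_squares
from fit import Rs
TR=np.array([[0,0,1],[-1,0,0],[0,-1,0.]])
lo=np.array([-3.07,-1.43,-1.02,-3.03,-3.05,-3.03]);hi=np.array([3.07,2.12,1.25,1.67,0,3.03])
def fk(q):
    R=Rs(q); p=np.array([0,0,.1988])+.6016*R[1][:,2]+.4636*R[2][:,0]-.1918*R[3][:,1]+.3733*R[4][:,0]
    return p,R[5]@TR
def ik(p,R,q0):
    f=lambda q:np.r_[(fk(q)[0]-p)*5,(Rot.from_matrix(fk(q)[1])*Rot.from_matrix(R).inv()).as_rotvec()]
    m=.03
    s=least_squares(f,np.clip(q0,lo+m+.001,hi-m-.001),bounds=(lo+m,hi-m)); return s.x,s.cost
def iks(p,R,n=60,seed=0):
    rng=np.random.default_rng(seed); out=[]
    for i in range(n):
        q,c=ik(p,R,rng.uniform(lo,hi))
        if c<1e-8 and not any(np.abs(q-o).max()<.05 for o in out): out.append(q)
    return out
E
sed -i 's/^A=np.conc/if __name__=="__main__":\n  pass\nA=np.conc/' fit.py
python3 - <<'E'
import re
t=open('fit.py').read(); i=t.index('if __name__'); open('fit.py','w').write(t[:i])
E
python3 - <<'E'
from ik import *
P={"pawl0":(-38.2,0,244),"pawl1.1":(-106,0,223),"lev0":(25,-110,235)}
for k,g in P.items():
  for tilt in (25,32,38,44):
   for f in(1,-1):
    R=toolR(tilt,f); s=iks(cw(g)+R[:,2]*.019,R,30)
    print(k,tilt,f,[np.round(q,2).tolist() for q in s])
E
```

```text
pawl0 25 1 [[0.42, -0.11, -0.79, 0.44, -0.55, -2.45]]
pawl0 25 -1 [[0.42, -0.11, -0.79, 0.44, -0.55, 0.69]]
pawl0 32 1 [[0.34, -0.15, -0.99, 0.83, -0.33, -2.78]]
pawl0 32 -1 [[0.34, -0.15, -0.99, 0.83, -0.33, 0.36]]
pawl0 38 1 []
pawl0 38 -1 []
pawl0 44 1 []
pawl0 44 -1 []
pawl1.1 25 1 [[0.52, -0.23, -0.96, 0.52, -0.54, -2.62]]
pawl1.1 25 -1 [[0.52, -0.23, -0.96, 0.52, -0.54, 0.52]]
pawl1.1 32 1 []
pawl1.1 32 -1 []
pawl1.1 38 1 []
pawl1.1 38 -1 []
pawl1.1 44 1 []
pawl1.1 44 -1 []
lev0 25 1 [[0.12, 0.03, -0.61, 0.21, -0.52, -1.98]]
lev0 25 -1 [[0.12, 0.03, -0.61, 0.21, -0.52, 1.16]]
lev0 32 1 [[0.1, -0.01, -0.79, 0.47, -0.27, -2.22]]
lev0 32 -1 [[0.1, -0.01, -0.79, 0.47, -0.27, 0.92]]
lev0 38 1 []
lev0 38 -1 []
lev0 44 1 []
lev0 44 -1 []
```

```bash
python3 - <<'E'
from ik import *
def pawl(q,r=72): a=.25-q; return np.array([-55+r*np.sin(a),0,178+r*np.cos(a)])
q0=np.array([.42,-.11,-.79,.44,-.55,.69])
for tilt in (30,35,40):
  for yaw in range(-50,51,10):
    R=toolR(tilt,-1,yaw); o=[]
    for qq in(0,.5,.8,1.15):
        best=None
        for k in range(6):
            q,c=ik(cw(pawl(qq))+R[:,2]*.012,R,q0+np.random.default_rng(k).normal(0,.3,6)*(k>0))
            if c<1e-8: best=q;break
        o.append("-" if best is None else "ok%.2f"%min((best-lo).min(),(hi-best).min()))
    print(tilt,yaw,o)
E
```

```text
30 -50 ['ok0.26', 'ok0.21', 'ok0.17', 'ok0.12']
30 -40 ['ok0.20', 'ok0.15', 'ok0.11', 'ok0.05']
30 -30 ['ok0.15', 'ok0.10', 'ok0.05', '-']
30 -20 ['ok0.11', 'ok0.06', '-', '-']
30 -10 ['ok0.09', 'ok0.04', '-', '-']
30 0 ['ok0.11', 'ok0.06', '-', '-']
30 10 ['ok0.18', 'ok0.11', 'ok0.06', '-']
30 20 ['ok0.30', 'ok0.22', 'ok0.16', 'ok0.08']
30 30 ['ok0.44', 'ok0.36', 'ok0.31', 'ok0.24']
30 40 ['ok0.56', 'ok0.49', 'ok0.44', 'ok0.39']
30 50 ['ok0.51', 'ok0.53', 'ok0.53', 'ok0.49']
35 -50 ['ok0.20', 'ok0.15', 'ok0.11', 'ok0.06']
35 -40 ['ok0.12', 'ok0.07', 'ok0.04', '-']
35 -30 ['ok0.05', '-', '-', '-']
35 -20 ['-', '-', '-', '-']
35 -10 ['-', '-', '-', '-']
35 0 ['-', '-', '-', '-']
35 10 ['ok0.03', '-', '-', '-']
35 20 ['ok0.20', 'ok0.12', 'ok0.05', '-']
35 30 ['ok0.41', 'ok0.33', 'ok0.27', 'ok0.19']
35 40 ['ok0.56', 'ok0.49', 'ok0.44', 'ok0.39']
35 50 ['ok0.36', 'ok0.38', 'ok0.37', 'ok0.34']
40 -50 ['ok0.14', 'ok0.09', 'ok0.06', '-']
40 -40 ['ok0.05', '-', '-', '-']
40 -30 ['-', '-', '-', '-']
40 -20 ['-', '-', '-', '-']
40 -10 ['-', '-', '-', '-']
40 0 ['-', '-', '-', '-']
40 10 ['-', '-', '-', '-']
40 20 ['ok0.06', '-', '-', '-']
40 30 ['ok0.40', 'ok0.31', 'ok0.25', 'ok0.16']
40 40 ['ok0.49', 'ok0.50', 'ok0.46', 'ok0.41']
40 50 ['ok0.21', 'ok0.21', 'ok0.19', 'ok0.16']
```

```bash
cat >> ik.py <<'E'
def toolRp(tilt,yaw,flip=1):
    t=np.radians(tilt);a=np.radians(yaw); z=np.array([np.sin(t)*np.cos(a),np.sin(t)*np.sin(a),-np.cos(t)])
    y=np.array([0,flip,0.]); y-=z*(y@z); y/=np.linalg.norm(y); return Rc@np.stack([np.cross(y,z),y,z],1)
def pawl(q,r=72): a=.25-q; return np.array([-55+r*np.sin(a),0,178+r*np.cos(a)])
def lever(q,r=128): a=.2+q; return np.array([r*np.sin(a),-110,110+r*np.cos(a)])
E
python3 - <<'E'
from ik import *
def guardclear(R,tcp):  # m -> mm distance body box to guard
    Rl=Rc.T@R; T=wc(tcp); best=1e9
    g=np.stack(np.meshgrid(np.linspace(-25,30,12),np.linspace(-35,35,15),[310,315,320],indexing='ij'),-1).reshape(-1,3)
    L=(g-T)@Rl
    d=np.stack([np.abs(L[:,0])-42.5,np.abs(L[:,1])-42.5, L[:,2]+73],1)
    return np.linalg.norm(np.maximum(d,0),axis=1).min()
s=arm.observe()
qc=s["joint_positions"]
for f in(1,-1):
 for tilt in(30,34,38):
  for yaw in (20,25,30,35):
   R=toolRp(tilt,yaw,f); o=[];
   for qq in(0,.5,.8,1.15):
    ok=None
    for k in range(5):
     q,c=ik(cw(pawl(qq))+R[:,2]*.012,R,(qc if f>0 else np.r_[qc[:5],.4])+np.random.default_rng(k).normal(0,.3,6)*(k>0))
     if c<1e-8: ok=q;break
    o.append(None if ok is None else round(min((ok-lo).min(),(hi-ok).min()),2))
    if qq==0 and ok is not None: qs=ok
   print(f,tilt,yaw,o,"guard",round(guardclear(R,cw(pawl(0))+R[:,2]*.012),1),"dip",np.round((Rc.T@R)[:,1],2),np.round(qs,2))
E
```

```text
1 30 20 [np.float64(0.3), np.float64(0.22), np.float64(0.16), np.float64(0.08)] guard 2.5 dip [-0.08  0.99  0.15] [ 0.33 -0.14 -0.72  0.12 -0.48 -2.08]
1 30 25 [np.float64(0.37), np.float64(0.29), np.float64(0.23), np.float64(0.16)] guard 0.9 dip [-0.1   0.98  0.19] [ 0.28 -0.13 -0.65 -0.02 -0.53 -1.91]
1 30 30 [np.float64(0.44), np.float64(0.36), np.float64(0.31), np.float64(0.24)] guard 0.0 dip [-0.11  0.97  0.22] [ 0.23 -0.11 -0.58 -0.15 -0.59 -1.77]
1 30 35 [np.float64(0.5), np.float64(0.43), np.float64(0.38), np.float64(0.32)] guard 0.0 dip [-0.12  0.96  0.26] [ 0.17 -0.09 -0.52 -0.25 -0.65 -1.64]
1 34 20 [np.float64(0.22), np.float64(0.14), np.float64(0.07), None] guard 6.2 dip [-0.1   0.98  0.16] [ 0.33 -0.17 -0.8   0.18 -0.36 -2.12]
1 34 25 [np.float64(0.32), np.float64(0.24), np.float64(0.17), np.float64(0.08)] guard 4.3 dip [-0.12  0.97  0.2 ] [ 0.28 -0.15 -0.7  -0.03 -0.43 -1.89]
1 34 30 [np.float64(0.42), np.float64(0.33), np.float64(0.27), np.float64(0.2)] guard 2.4 dip [-0.14  0.96  0.24] [ 0.21 -0.13 -0.6  -0.21 -0.52 -1.68]
1 34 35 [np.float64(0.49), np.float64(0.42),
[... 1779 characters left out ...]
loat64(0.42), np.float64(0.37), np.float64(0.31)] guard 0.7 dip [ 0.16 -0.95 -0.28] [ 0.14 -0.1  -0.53 -0.34 -0.6   1.61]
-1 38 20 [np.float64(0.13), np.float64(0.04), None, None] guard 10.5 dip [ 0.12 -0.98 -0.17] [ 0.32 -0.19 -0.89  0.29 -0.22  0.93]
-1 38 25 [np.float64(0.28), np.float64(0.18), np.float64(0.1), None] guard 8.5 dip [ 0.15 -0.97 -0.21] [ 0.28 -0.17 -0.74 -0.05 -0.34  1.29]
-1 38 30 [np.float64(0.4), np.float64(0.31), np.float64(0.25), np.float64(0.17)] guard 6.5 dip [ 0.17 -0.95 -0.25] [ 0.19 -0.14 -0.62 -0.29 -0.46  1.57]
-1 38 35 [np.float64(0.49), np.float64(0.42), np.float64(0.37), np.float64(0.32)] guard 4.4 dip [ 0.19 -0.94 -0.3 ] [ 0.09 -0.11 -0.53 -0.45 -0.57  1.76]
```

```bash
python3 - <<'E'
from ik import *
R=toolRp(36,25,1)
for b in(70,7): go(pawl(0,63),R,back=b)
X=cw(pawl(0,63))+R[:,2]*.012
p0=X
for qq in(.15,.3,.45,.65): x=cw(pawl(qq,63))+R[:,2]*.012; print(qq,np.round((x-p0)*1000,1)); p0=x
E
```

```text
TCP [ 0.5055 -0.0471  0.2803] shift [  1.7  -9.2 -33. ] turn [12.46  4.83  8.39] minrows 2.2032330086180076
TCP [ 0.5408 -0.0358  0.2293] shift [ 37.    2.  -83.9] turn [12.46  4.83  8.39] minrows 2.2032330086180076
0.15 [-9.2  1.2  1.6]
0.3 [-9.4  1.2  0.2]
0.45 [-9.3  1.2 -1.2]
0.65 [-11.9   1.5  -3.7]
```

Call:
jog_arm(plan=[[2.1,0.8,1.4,0,-1.5,-5.5,0.65],[2.1,0.8,1.4,0,-1.5,-5.5,0.65],[2.1,0.8,1.4,0,-1.5,-5.5,0.65],[2.1,0.8,1.4,0.5,-1.5,-5.5,0.65],[2.1,0.8,1.4,0.5,-1.5,-5.5,0.65],[2.1,0.8,1.4,0.5,-1.5,-5.5,0.65],[0,0,0,0,0,0,0.65],[0,0,0,0,0,0,0.65]])

```text
time_s: 4.93
position: [0.504, -0.0498, 0.2818]
tcp_rot: [0.078, 2.531, 0.258]
wrist_force: [-0.8, -0.6, 0.9]
opening: 0.65
```

```bash
python3 - <<'E'
from ik import *
s=status()
R=toolRp(36,25,1)
for b in(70,7): go(pawl(0,63),R,back=b)
c=arm.capture("wrist");cv2.imwrite("pics/w2.png",c["img"])
print("63mm pt",proj(c,cw(pawl(0,63)),s),"tcp target",proj(c,cw(pawl(0,63))+R[:,2]*.012,s))
print([(np.round(r["position"],0),round(r["confidence"],2)) for r in arm.pinpoint("wrist","pawl_grip")[:3]],proj(c,cw(pawl(0,68)),s))
E
```

```text
t 4.93 tcp [ 0.504  -0.0498  0.2818] graspC [-78.  -20.1 297.2] F [-0.8 -0.6  0.9] op 0.65 q [ 0.29 -0.29 -0.72  0.   -0.52 -1.93]
[[-0.833, -0.126, 0.538], [0.007, 0.971, 0.238], [-0.553, 0.202, -0.808]]
TCP [ 0.5055 -0.0471  0.2803] shift [ 1.6  2.7 -1.5] turn [0.34 0.16 0.67] minrows 0.10725048566657823
TCP [ 0.5408 -0.0358  0.2293] shift [ 36.8  14.  -52.5] turn [0.34 0.16 0.67] minrows 1.2582457836015093
63mm pt [[261.69947013 206.23655753]] tcp target [[261.69273763 200.48530665]]
[(array([212., 263.]), 0.8)] [[263.02897206 213.38565173]]
```

View pics/w2.png

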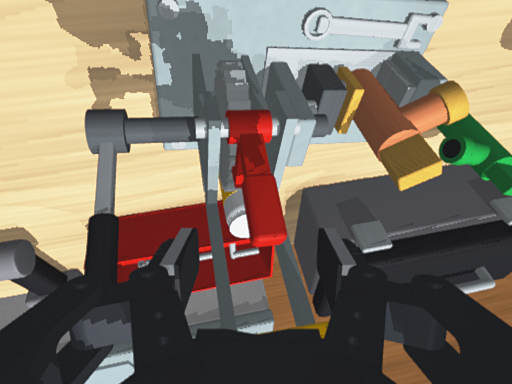

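Call:
jog_arm(plan=[[0.1,0,0.1,6.1,2.3,-8.7,0.65],[0.1,0,0.1,6.1,2.3,-8.7,0.65],[0.1,0,0.1,6.1,2.3,-8.7,0.65],[0,0,0.1,6.1,2.3,-8.7,0.65],[0,0,0.1,6.1,2.4,-8.7,0.65],[0,0,0.1,6.1,2.4,-8.7,0.65],[0,0,0,0,0,0,0.65],[0,0,0,0,0,0,0.15],[0,0,0,0,0,0,0.15],[0,0,0,0,0,0,0.15],[0,0,0,0,0,0,0.15],[0,0,0,0,0,0,0.15]], newtons=25)

```text
time_s: 6.03
position: [0.5392, -0.035, 0.2294]
tcp_rot: [0.06, 2.532, 0.269]
wrist_force: [1.3, -7.7, 0.2]
opening: 0.306
```

```bash
python3 - <<'E'
from ik import *
s=status()
go(pawl(0,63),toolRp(36,25,1),back=7)
E
```

```text
t 6.03 tcp [ 0.5392 -0.035   0.2294] graspC [-44.9  -1.1 244.7] F [ 1.3 -7.7  0.2] op 0.306 q [ 0.29 -0.16 -0.75 -0.03 -0.35 -1.88]
[[-0.834, -0.141, 0.534], [-0.004, 0.969, 0.249], [-0.552, 0.205, -0.808]]
TCP [ 0.5408 -0.0358  0.2293] shift [ 1.6 -0.8 -0.1] turn [ 0.13  0.14 -0.2 ] minrows 0.03822102307178572
```

Call:
jog_arm(plan=[[0,0,0,-4.6,0.6,0.9,0.15],[0,0,0,-4.6,0.6,0.7,0.15],[0,0,0,-4.7,0.6,0.2,0.15],[0,0,0,-4.7,0.6,0,0.15],[0,0,0,-4.7,0.6,-0.5,0.15],[0,0,0,-4.6,0.6,-0.7,0.15],[0,0,0,-6,0.7,-1.5,0.15],[0,0,0,-5.9,0.8,-2.2,0.15],[0,0,0,0,0,0,0.15]])

```text
time_s: 6.78
position: [0.4988, -0.0301, 0.2261]
tcp_rot: [0.06, 2.532, 0.269]
wrist_force: [1.7, -11.0, -0.4]
opening: 0.308
```

```bash
python3 - <<'E'
from ik import *
s=status()
c=arm.capture("wrist");cv2.imwrite("pics/w3.png",c["img"])
E
```

```text
t 6.78 tcp [ 0.4988 -0.0301  0.2261] graspC [-85.6  -1.4 241.4] F [  1.7 -11.   -0.4] op 0.308 q [ 0.35 -0.25 -0.87  0.08 -0.33 -2.04]
[[-0.833, -0.14, 0.534], [-0.004, 0.969, 0.249], [-0.553, 0.205, -0.808]]
```

View pics/w3.png

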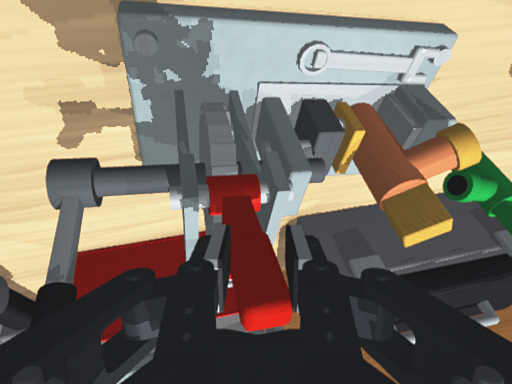

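Call:
jog_arm(plan=[[0,0,0,0,0,0,0.65],[0,0,0,0,0,0,0.65],[0,0,0,0,0,0,0.65],[0,0,0,-2,0,6,0.65],[0,0,0,-3,0,10,0.65],[0,0,0,-3,-1,12,0.65],[0,0,0,-4,-1,16,0.65],[0,0,0,-4,-1,16,0.65],[0,0,0,-4,-1,16,0.65]])

```text
time_s: 7.58
position: [0.4797, -0.0328, 0.3031]
tcp_rot: [0.06, 2.532, 0.271]
wrist_force: [0.9, 0.2, 0.1]
opening: 0.646
```

```bash
python3 - <<'E'
from ik import *
s=status()
c=arm.capture("scene");cv2.imwrite("pics/s2.png",cv2.resize(c["img"][100:290,180:400],None,fx=3,fy=3))
qc=s["joint_positions"]
for tilt,yaw in((10,0),(15,0),(20,0),(20,20)):
  R=toolRp(tilt,yaw,1);q0=qc
  for w in(0,-.4,-.8,-1.05,.3):
    q,cc=ik(cw(lever(w,125))+R[:,2]*.015,R,q0)
    print(tilt,yaw,w,cc<1e-8,np.round(q,2),round(min((q-lo).min(),(hi-q).min()),2))
E
```

```text
t 7.58 tcp [ 0.4797 -0.0328  0.3031] graspC [-104.2   -6.6  318.4] F [0.9 0.2 0.1] op 0.646 q [ 0.37 -0.38 -0.74  0.07 -0.58 -2.03]
[[-0.834, -0.141, 0.534], [-0.003, 0.968, 0.25], [-0.552, 0.207, -0.808]]
10 0 0 True [ 0.09  0.16 -0.33  0.05 -0.92 -1.81] 0.69
10 0 -0.4 True [ 0.11  0.07 -0.43  0.05 -0.9  -1.84] 0.59
10 0 -0.8 True [ 0.13  0.01 -0.55  0.06 -0.85 -1.87] 0.47
10 0 -1.05 True [ 0.15 -0.01 -0.62  0.07 -0.79 -1.89] 0.4
10 0 0.3 True [ 0.07  0.22 -0.27  0.04 -0.9  -1.79] 0.75
15 0 0 True [ 0.1   0.11 -0.41  0.08 -0.79 -1.85] 0.61
15 0 -0.4 True [ 0.12  0.02 -0.51  0.09 -0.78 -1.88] 0.51
15 0 -0.8 True [ 0.15 -0.04 -0.63  0.11 -0.73 -1.92] 0.39
15 0 -1.05 True [ 0.17 -0.06 -0.71  0.12 -0.68 -1.96] 0.31
15 0 0.3 True [ 0.08  0.18 -0.36  0.08 -0.78 -1.83] 0.66
20 0 0 True [ 0.11  0.07 -0.5   0.13 -0.66 -1.9 ] 0.52
20 0 -0.4 True [ 0.14 -0.02 -0.6   0.15 -0.66 -1.94] 0.42
20 0 -0.8 True [ 0.17 -0.09 -0.72  0.18 -0.61 -2.  ] 0.3
20 0 -1.05 True [ 0.19 -0.11 -0.81  0.21 -0.55 -2.05] 0.21
20 0 0.3 True [ 0.09  0.14 -0.45  0.13 -0.64 -1.88] 0.57
20 20 0 True [ 0.02  0.09 -0.38 -0.1  -0.76 -1.64] 0.64
20 20 -0.4 True [ 0.04  0.01 -0.47 -0.09 -0.75 -1.66] 0.55
20 20 -0.8 True [ 0.06 -0.05 -0.59 -0.09 -0.7  -1.68] 0.43
20 20 -1.05 True [ 0.07 -0.07 -0.66 -0.09 -0.64 -1.69] 0.36
20 20 0.3 True [ 0.01  0.16 -0.33 -0.11 -0.74 -1.62] 0.69
```

View pics/s2.png

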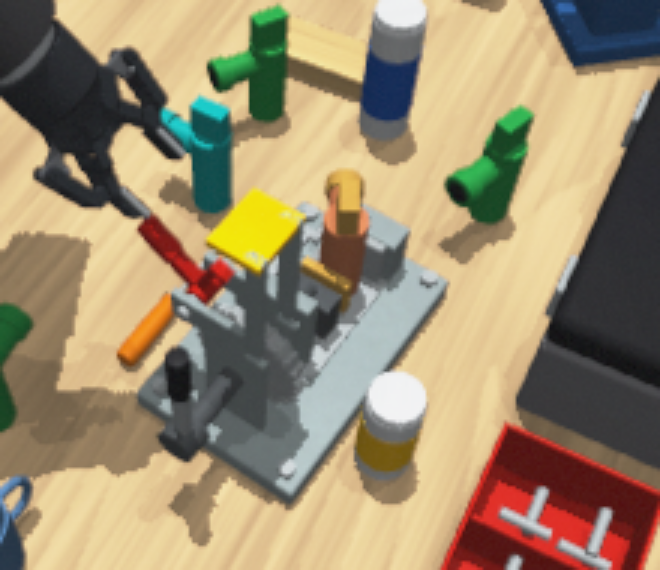

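```bash
cat >> ik.py <<'E'
def leverang(c,s=None):
    n=c["name"]; f=K(c)
    if "R" in c: Rcw=np.array(c["R"]).T; o=-Rcw@np.array(c["t"])
    else:
        T=np.array(c["tool_from_camera"]); R=Rot.from_rotvec(s["tcp_rot"]).as_matrix(); Rcw=R@T[:3,:3]; o=np.array(s["position"])+R@T[:3,3]
    for r in arm.pinpoint(n,"lever_grip")[:3]:
        i,j=r["position"]; d=Rcw@np.array([(j-c["cx"])/f,(i-c["cy"])/f,1]); oc=wc(o); dc=Rc.T@d
        X=oc+dc*((-110-oc[1])/dc[1]); a=np.arctan2(X[0],X[2]-110)
        print(n,"lever",np.round(X,1),"r",round(np.hypot(X[0],X[2]-110),1),"wheel",round(a-.2,3),"conf",round(r["confidence"],2))
E
python3 - <<'E'
from ik import *
for n in("scene",):
    c=arm.capture(n);c["name"]=n; leverang(c)
s=arm.observe();c=arm.capture("wrist");c["name"]="wrist";cv2.imwrite("pics/w4.png",c["img"]); leverang(c,s)
R=toolRp(15,0,1)
for w in(0,-.3): go(lever(w,125),R,back=4); go(lever(w,125),R,back=70)
E
```

```text
scene lever [   5.5 -110.   256.4] r 146.5 wheel -0.162 conf 0.75
scene lever [  77.6 -110.   327.9] r 231.3 wheel 0.142 conf 0.46
wrist lever [  -1.4 -110.   238.6] r 128.7 wheel -0.211 conf 0.9
TCP [ 0.5877 -0.1558  0.218 ] shift [ 107.9 -123.   -83.6] turn [-10.76  19.9   -6.14] minrows 3.274330010609148
TCP [ 0.5708 -0.1536  0.2818] shift [  91.  -120.8  -19.9] turn [-10.76  19.9   -6.14] minrows 3.274330010609148
TCP [ 0.5507 -0.151   0.2199] shift [  70.9 -118.2  -81.7] turn [-10.76  19.9   -6.14] minrows 3.274330010609148
TCP [ 0.5338 -0.1488  0.2836] shift [  54.  -116.1  -18. ] turn [-10.76  19.9   -6.14] minrows 3.274330010609148
```

View pics/w4.png

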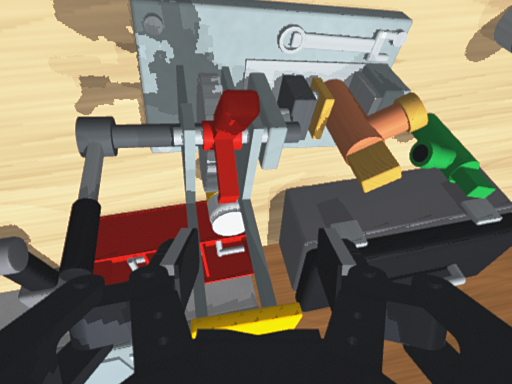

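Call:
jog_arm(plan=[[-1.5,2.8,-0.9,9.3,-16.7,-2.7,0.7],[-1.5,2.8,-0.9,9.3,-16.7,-2.7,0.7],[-1.5,2.8,-0.9,9.3,-16.7,-2.7,0.7],[-1.5,2.8,-0.9,9.3,-16.7,-2.7,0.7],[-1.5,2.8,-0.9,9.3,-16.7,-2.7,0.7],[-1.5,2.8,-0.9,9.3,-16.7,-2.7,0.7],[-1.5,2.8,-0.9,9.3,-16.7,-2.7,0.7],[0,0,0,0,0,0,0.7],[0,0,0,0,0,0,0.7]])

```text
time_s: 8.58
position: [0.5454, -0.15, 0.2805]
tcp_rot: [0.19, 2.873, -0.02]
wrist_force: [-0.2, -0.3, -0.4]
opening: 0.698
```

```bash
python3 - <<'E'
from ik import *
s=status()
c=arm.capture("wrist");c["name"]="wrist";cv2.imwrite("pics/w5.png",c["img"]); leverang(c,s)
R=toolRp(15,0,1); go(lever(-.21,125),R,back=4)
E
```

```text
t 8.58 tcp [ 0.5454 -0.15    0.2805] graspC [ -18.9 -109.7  298.8] F [-0.2 -0.3 -0.4] op 0.698 q [ 0.12 -0.01 -0.39  0.08 -0.93 -1.86]
[[-0.966, 0.004, 0.26], [0.005, 1.0, 0.002], [-0.26, 0.004, -0.966]]
wrist lever [ -57.1 -110.   317.6] r 215.3 wheel -0.468 conf 0.85
wrist lever [-116.9 -110.   403.3] r 315.8 wheel -0.579 conf 0.73
TCP [ 0.5618 -0.1524  0.2205] shift [ 17.3  -2.9 -61.1] turn [-0.22  0.24  0.17] minrows 1.465973490898744
```

View pics/w5.png

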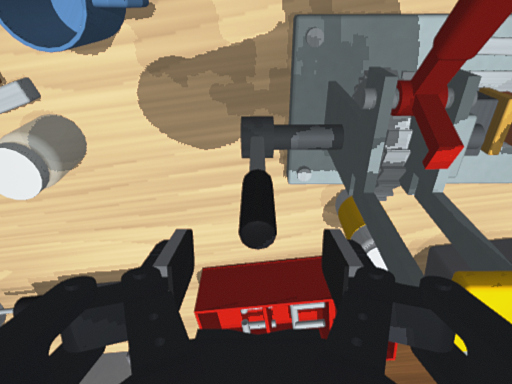

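Call:
jog_arm(plan=[[0,0,0,2.9,-0.5,-10.2,0.7],[0,0,0,2.9,-0.5,-10.2,0.7],[0,0,0,2.9,-0.5,-10.2,0.7],[0,0,0,2.9,-0.5,-10.2,0.7],[0,0,0,2.9,-0.5,-10.2,0.7],[0,0,0,2.9,-0.5,-10.2,0.7],[0,0,0,0,0,0,0.15],[0,0,0,0,0,0,0.1],[0,0,0,0,0,0,0.1],[0,0,0,0,0,0,0.1],[0,0,0,0,0,0,0.1],[0,0,0,0,0,0,0.1]], newtons=40)

```text
time_s: 9.68
position: [0.5628, -0.1524, 0.222]
tcp_rot: [0.188, 2.868, -0.019]
wrist_force: [0.9, 2.9, -0.4]
opening: 0.245
```

```bash
python3 - <<'E'
from ik import *
s=status()
R=toolRp(15,0,1); p=None
g=wc(s["position"]-.015*R[:,2]); r=np.hypot(g[0],g[2]-110); w0=np.arctan2(g[0],g[2]-110)-.2; print("r",r,"w",w0)
x0=lever(w0,r)
for w in np.arange(w0,-1.03,-.1)[1:].tolist()+[-1.0]:
    x=lever(w,r); print(round(w,2),np.round(Rc@(x-x0),1)); x0=x
E
```

```text
t 9.68 tcp [ 0.5628 -0.1524  0.222 ] graspC [  -1.5 -110.   240.3] F [ 0.9  2.9 -0.4] op 0.245 q [ 0.11  0.06 -0.46  0.08 -0.79 -1.86]
[[-0.964, 0.003, 0.265], [0.004, 1.0, 0.004], [-0.265, 0.005, -0.964]]
r 126.5020682995547 w -0.20269110386145578
-0.3 [-12.5   1.6  -0.7]
-0.4 [-12.4   1.6  -1.9]
-0.5 [-12.1   1.6  -3.2]
-0.6 [-11.8   1.5  -4.4]
-0.7 [-11.3   1.4  -5.5]
-0.8 [-10.7   1.4  -6.6]
-0.9 [-10.    1.3  -7.7]
-1.0 [-9.2  1.2 -8.6]
-1.0 [ 0.2 -0.   0.2]
```

Call:
jog_arm(plan=[[0,0,0,-6.3,0.8,-0.2,0.1],[0,0,0,-6.2,0.8,-0.5,0.1],[0,0,0,-6.2,0.8,-0.8,0.1],[0,0,0,-6.2,0.8,-1.1,0.1],[0,0,0,-6.1,0.8,-1.5,0.1],[0,0,0,-6,0.8,-1.7,0.1],[0,0,0,-5.9,0.8,-2,0.1],[0,0,0,-5.9,0.7,-2.4,0.1],[0,0,0,-5.7,0.7,-2.6,0.1],[0,0,0,-5.6,0.7,-2.9,0.1],[0,0,0,-5.4,0.7,-3.2,0.1],[0,0,0,-5.3,0.7,-3.4,0.1],[0,0,0,-5.1,0.7,-3.7,0.1],[0,0,0,-4.9,0.6,-4,0.1],[0,0,0,-4.6,0.6,-4.2,0.1],[0,0,0,-4.6,0.6,-4.4,0.1],[0,0,0,0,0,0,0.1]])

```text
time_s: 11.1
position: [0.4717, -0.1408, 0.183]
tcp_rot: [0.188, 2.868, -0.018]
wrist_force: [0.6, 5.3, 3.9]
opening: 0.247
```

```bash
python3 - <<'E'
from ik import *
s=status()
c=arm.capture("scene");cv2.imwrite("pics/s3.png",cv2.resize(c["img"][100:290,180:400],None,fx=3,fy=3))
E
```

```text
t 11.1 tcp [ 0.4717 -0.1408  0.183 ] graspC [ -93.3 -110.   201.3] F [0.6 5.3 3.9] op 0.247 q [ 0.17 -0.07 -0.7   0.12 -0.68 -1.95]
[[-0.964, 0.003, 0.265], [0.004, 1.0, 0.004], [-0.265, 0.005, -0.964]]
```

View pics/s3.png

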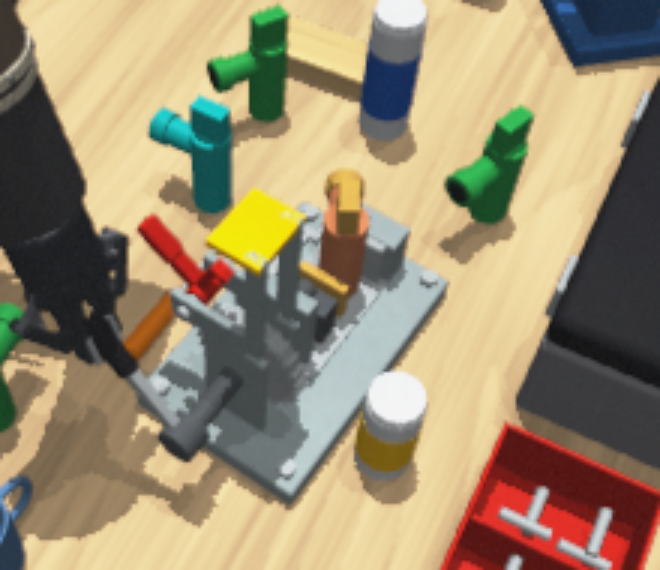

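Call:
jog_arm(plan=[[0,0,0,0,0,0,0.7],[0,0,0,0,0,0,0.7],[0,0,0,0,0,0,0.7],[0,0,0,-3,0,12,0.7],[0,0,0,-4,0,16,0.7],[0,0,0,-4,0,20,0.7],[0,0,0,0,0,30,0.7],[0,0,0,0,0,35,0.7],[0,0,0,0,0,35,0.7],[0,0,0,0,0,0,0.7]])

```text
time_s: 11.98
position: [0.4639, -0.1419, 0.3383]
tcp_rot: [0.187, 2.859, -0.02]
wrist_force: [2.0, 0.3, 0.7]
opening: 0.697
```

```bash
python3 - <<'E'
from ik import *
s=status()
for n in("top","scene"):
    c=arm.capture(n); W=cloud(c); cv2.imwrite(f"pics/{n}4.png",c["img"]); c["name"]=n
    m=(W[...,2]>.175)&(W[...,2]<.2)&(W[...,0]>.54)&(W[...,0]<.65)&(W[...,1]>.07)&(W[...,1]<.19)
    p=W[m][:,:2]; r=cv2.minAreaRect((p*1000).astype(np.float32)); print(n,m.sum(),r,np.round(cv2.boxPoints(r)).tolist())
    if n=="scene": leverang(c)
tc=(593.8,125.9)
q0=s["joint_positions"]
for dy in(-56.6,-28,0):
    R=toolRp(0,0,1); R=Rot.from_euler('z',dy,degrees=True).as_matrix()@R
    X=np.array([.5945,.126,.157]); q,cc=ik(X,R,q0); print(dy,cc<1e-8,np.round(q,2)); q0=q
    rv=np.degrees((Rot.from_matrix(R)*Rot.from_rotvec(s["tcp_rot"]).inv()).as_rotvec());print(np.round((X-s["position"])*1000,1),np.round(rv,2))
E
```

```text
t 11.98 tcp [ 0.4639 -0.1419  0.3383] graspC [-101.1 -112.   356.6] F [2.  0.3 0.7] op 0.697 q [ 0.17 -0.2  -0.44  0.09 -1.07 -1.91]
[[-0.962, 0.003, 0.273], [0.004, 1.0, 0.003], [-0.273, 0.004, -0.962]]
top 105 ((594.009765625, 124.4826431274414), (23.77853012084961, 41.366973876953125), 26.521879196166992) [[574.0, 138.0], [593.0, 101.0], [614.0, 111.0], [595.0, 148.0]]
scene 105 ((595.0433959960938, 128.30038452148438), (21.217132568359375, 46.037193298339844), 25.268625259399414) [[576.0, 145.0], [595.0, 103.0], [614.0, 112.0], [595.0, 154.0]]
scene lever [ -87. -110.  222.] r 141.8 wheel -0.86 conf 0.58
-56.6 False [ 0.45  0.32 -0.18 -0.11 -1.06 -3.  ]
[ 130.6  267.9 -181.3] [  9.42  13.54 -56.05]
-28 True [ 0.53  0.31 -0.24 -0.   -1.02 -2.72]
[ 130.6  267.9 -181.3] [  5.61  14.98 -27.64]
0 True [ 0.53  0.31 -0.24 -0.   -1.02 -2.23]
[ 130.6  267.9 -181.3] [ 1.8  15.74  0.18]
```

```bash
cat >> ik.py <<'E'
def tangR(dy): return Rot.from_euler('z',dy,degrees=True).as_matrix()@toolRp(0,0,1)
def god(X,R):
    s=arm.observe(); rv=np.degrees((Rot.from_matrix(R)*Rot.from_rotvec(s["tcp_rot"]).inv()).as_rotvec())
    print("shift",np.round((np.array(X)-s["position"])*1000,1),"turn",np.round(rv,2))
E
python3 - <<'E'
from ik import *
god([.5945,.126,.157],tangR(123.1))
s=arm.observe();print(np.round(ik(np.array([.5945,.126,.157]),tangR(123.1),np.r_[.53,.31,-.24,0,-1.02,-.1]),2),ik(np.array([.5945,.126,.157]),tangR(180),np.r_[.53,.31,-.24,0,-1.02,.9]))
E
```

```text
shift [ 133.5  267.3 -173.5] turn [-15.29  10.67 122.47]Traceback (most recent call last):
  File "<stdin>", line 3, in <module>
    return _wrapfunc(a, 'round', decimals=decimals, out=out)
    return _wrapit(obj, method, *args, **kwds)
    conv = _array_converter(obj)
ValueError: setting an array element with a sequence. The requested array has an inhomogeneous shape after 1 dimensions. The detected shape was (2,) + inhomogeneous part.
```

Call:
jog_arm(plan=[[0,0,0,0,0,36,0.7],[0,0,0,0,0,36,0.7],[-0.85,0.6,6.8,7.4,14.9,0,0.7],[-0.85,0.6,6.8,7.4,14.9,0,0.7],[-0.85,0.6,6.8,7.4,14.9,0,0.7],[-0.85,0.6,6.8,7.4,14.9,0,0.7],[-0.85,0.6,6.8,7.4,14.9,0,0.7],[-0.85,0.6,6.8,7.4,14.9,0,0.7],[-0.85,0.6,6.8,7.4,14.9,0,0.7],[-0.85,0.6,6.8,7.4,14.9,0,0.7],[-0.85,0.6,6.8,7.4,14.9,0,0.7],[-0.85,0.6,6.8,7.4,14.9,0,0.7],[-0.85,0.6,6.8,7.4,14.9,0,0.7],[-0.85,0.6,6.8,7.4,14.9,0,0.7],[-0.85,0.6,6.8,7.4,14.9,0,0.7],[-0.85,0.6,6.8,7.4,14.9,-15,0.7],[-0.85,0.6,6.8,7.4,14.9,-25,0.7],[-0.85,0.6,6.8,7.4,14.9,-30,0.7],[-0.85,0.6,6.8,7.4,14.9,-30,0.7],[-0.85,0.6,6.8,7.4,14.9,-20,0.7]])

```text
time_s: 13.8
position: [0.5931, 0.1269, 0.2778]
tcp_rot: [2.659, -1.66, -0.006]
wrist_force: [0.2, 0.5, -0.0]
opening: 0.705
```

```bash
python3 - <<'E'
from ik import *
s=status(); god([.5945,.126,.157],tangR(123.1))
E
```

```text
t 13.8 tcp [0.5931 0.1269 0.2778] graspC [ -1.7 171.2 296.8] F [ 0.2  0.5 -0. ] op 0.705 q [ 0.53  0.23 -0.07 -0.   -1.29 -0.08]
[[0.55, -0.835, -0.007], [-0.835, -0.55, -0.005], [0.0, 0.008, -1.0]]
shift [   1.4   -0.9 -120.8] turn [ 0.23 -0.42 -0.26]
```

Close above the tang; a look with the wrist camera before descending.

```bash
python3 - <<'E'
from ik import *
s=arm.observe(); c=arm.capture("wrist");cv2.imwrite("pics/w6.png",c["img"]); W=cloud(c,s)
m=(W[...,2]>.182)&(W[...,2]<.2)&(W[...,0]>.55)&(W[...,0]<.64)&(W[...,1]>.08)&(W[...,1]<.18)
p=W[m][:,:2]; r=cv2.minAreaRect((p*1000).astype(np.float32)); print(m.sum(),np.median(W[m][:,2]),r,np.round(cv2.boxPoints(r)).tolist())
god([.5945,.126,.157],tangR(123.1))
E
```

```text
1651 0.1917003462604246 ((593.571044921875, 125.49188995361328), (22.075923919677734, 41.84421920776367), 25.215238571166992) [[575.0, 140.0], [592.0, 102.0], [612.0, 111.0], [595.0, 149.0]]
shift [   1.4   -3.  -116.3] turn [ 0.39 -0.75 -0.8 ]
```

View pics/w6.png

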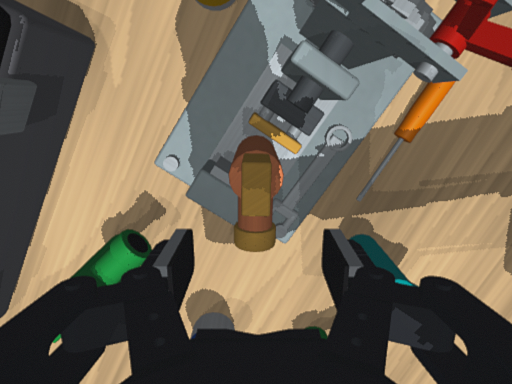

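Call:
jog_arm(plan=[[0.1,-0.2,-0.3,0.1,-0.7,-12,0.65],[0.1,-0.2,-0.3,0.1,-0.7,-12,0.65],[0.1,-0.2,-0.3,0.1,-0.7,-12,0.65],[0.1,-0.2,-0.3,0.1,-0.7,-12,0.65],[0,0,-0.2,0.1,-0.7,-12,0.65],[0,0,0,0,0,-12,0.65],[0,0,0,0,0,-12,0.65],[0,0,0,0,0,-12,0.65],[0,0,0,0,0,-12,0.65],[0,0,0,0,0,-6,0.65],[0,0,0,0,0,0,0.65],[0,0,0,0,0,0,0.65]])

```text
time_s: 14.85
position: [0.5948, 0.1231, 0.1683]
tcp_rot: [-2.631, 1.698, -0.012]
wrist_force: [0.4, -0.0, 0.5]
opening: 0.648
```

```bash
python3 - <<'E'
from ik import *
s=status(); god([.5936,.1255,.157],tangR(122.5))
E
```

```text
t 14.85 tcp [0.5948 0.1231 0.1683] graspC [1.000e-01 1.674e+02 1.873e+02] F [ 0.4 -0.   0.5] op 0.648 q [ 0.53  0.29 -0.24  0.   -1.03 -0.1 ]
[[0.525, -0.851, 0.011], [-0.851, -0.525, 0.006], [0.001, -0.013, -1.0]]
shift [ -1.2   2.4 -11.3] turn [-0.26  0.67  0.85]
```

Call:
jog_arm(plan=[[-0.1,0.3,0.4,-0.6,1.2,-5.5,0.65],[-0.1,0.3,0.4,-0.6,1.2,-5.5,0.65],[0,0,0,0,0,0,0.65],[0,0,0,0,0,0,0.65]])

```text
time_s: 15.18
position: [0.5939, 0.126, 0.1577]
tcp_rot: [-2.65, 1.682, -0.001]
wrist_force: [0.4, 0.0, 0.7]
opening: 0.655
```

```bash
python3 - <<'E'
from ik import *
s=status(); god([.5936,.1255,.157],tangR(122.5))
E
```

```text
t 15.18 tcp [0.5939 0.126  0.1577] graspC [ -1.  170.2 176.7] F [0.4 0.  0.7] op 0.655 q [ 0.53  0.3  -0.25 -0.   -1.02 -0.09]
[[0.537, -0.844, 0.002], [-0.844, -0.537, 0.002], [-0.001, -0.003, -1.0]]
shift [-0.3 -0.5 -0.7] turn [-0.11  0.13  0.03]
```

Call:
jog_arm(plan=[[0,0,0,0,0,0,0.1],[0,0,0,0,0,0,0.1],[0,0,0,0,0,0,0.1],[0,0,0,0,0,0,0.1],[0,0,0,0,0,0,0.1],[0,0,0,0,0,0,0.1]], newtons=30)

```text
time_s: 15.68
position: [0.5943, 0.126, 0.1584]
tcp_rot: [-2.649, 1.682, -0.003]
wrist_force: [0.7, 0.1, 2.1]
opening: 0.252
```

Call:
jog_arm(plan=[[0,0,3,0,0,0,0.1],[0,0,5,0,0,0,0.1],[0,0,5,0,0,0,0.1],[0,0,5,0,0,0,0.1],[0,0,5,0,0,0,0.1],[0,0,5,0,0,0,0.1],[0,0,5,0,0,0,0.1],[0,0,5,0,0,0,0.1],[0,0,5,0,0,0,0.1],[0,0,5,0,0,0,0.1],[0,0,5,0,0,0,0.1],[0,0,4.5,0,0,0,0.1],[0,0,0,0,0,0,0.1],[0,0,0,0,0,0,0.1]])

```text
time_s: 16.85
position: [0.5941, 0.1257, 0.1584]
tcp_rot: [-3.132, 0.204, 0.001]
wrist_force: [-1.6, -0.9, 4.6]
opening: 0.25
```

```bash
python3 - <<'E'
from ik import *
s=status(); god([.5936,.1255,.157],tangR(180)); print(s["moment"])
c=arm.capture("wrist");cv2.imwrite("pics/w7.png",c["img"])
E
```

```text
t 16.85 tcp [0.5941 0.1257 0.1584] graspC [ -0.7 170.  177.4] F [-1.6 -0.9  4.6] op 0.25 q [ 0.53  0.3  -0.24 -0.   -1.02  0.91]
[[1.0, -0.003, -0.001], [-0.003, -1.0, 0.003], [-0.001, -0.003, -1.0]]
shift [-0.5 -0.2 -1.4] turn [-0.18 -0.01  0.16]
[-0.59468922  0.52719079  0.06629156]
```

View pics/w7.png

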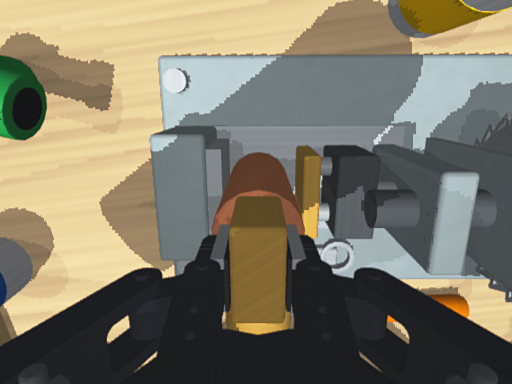

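Call:
jog_arm(plan=[[0,0,0,0,0,0,0.6],[0,0,0,0,0,0,0.6],[0,0,0,0,0,0,0.6],[0,0,0,0,0,0,0.6],[0,0,0,0,0,8,0.6],[0,0,0,0,0,12,0.6],[0,0,0,0,0,20,0.6],[0,0,0,0,0,25,0.6],[0,0,0,0,0,25,0.6],[0,0,0,0,0,25,0.6],[0,0,0,0,0,10,0.6],[0,0,0,0,0,0,0.6]])

```text
time_s: 17.9
position: [0.5953, 0.1264, 0.2868]
tcp_rot: [-3.129, 0.2, -0.007]
wrist_force: [0.1, -0.9, 0.3]
opening: 0.6
```

```bash
python3 - <<'E'
from ik import *
s=status(); c=arm.capture("wrist");cv2.imwrite("pics/w8.png",c["img"]); W=cloud(c,s)
m=(W[...,2]>.182)&(W[...,2]<.2)&(W[...,0]>.55)&(W[...,0]<.64)&(W[...,1]>.08)&(W[...,1]<.18)
p=W[m][:,:2]; r=cv2.minAreaRect((p*1000).astype(np.float32)); print(m.sum(),np.median(W[m][:,2]),r,np.round(wc(np.r_[np.array(r[0])/1000,0]),1))
# clamp yaw recheck using pad/jaw edges: plate points
m=(W[...,2]>.024)&(W[...,2]<.037); 
print([(l,[(np.round(x["position"],0),round(x["confidence"],2)) for x in arm.pinpoint("wrist",l)[:2]]) for l in("outlet","tang")])
E
```

```text
t 17.9 tcp [0.5953 0.1264 0.2868] graspC [3.000e-01 1.707e+02 3.058e+02] F [ 0.1 -0.9  0.3] op 0.6 q [ 0.53  0.22 -0.06 -0.   -1.29  0.92]
[[1.0, -0.001, 0.004], [-0.001, -1.0, 0.006], [0.004, -0.006, -1.0]]
1515 0.1916844411282238 ((593.4573974609375, 126.094482421875), (21.454885482788086, 42.292388916015625), 83.29022216796875) [ -1.4 170.3   0. ]
[('outlet', [(array([111., 117.]), 0.96), (array([240., 260.]), 0.82)]), ('tang', [(array([88.,  6.]), 0.97), (array([377.,  82.]), 0.67)])]
```

View pics/w8.png

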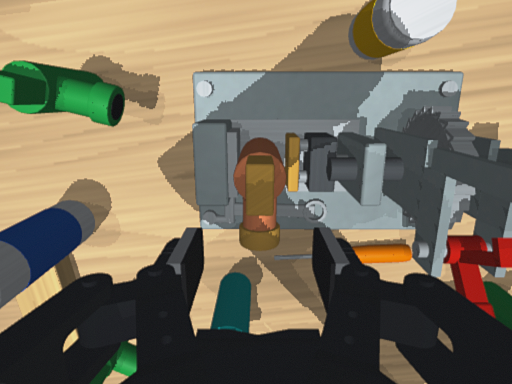

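```bash
python3 - <<'E'
from ik import *
s=arm.observe();qc=s["joint_positions"]
for tilt,yaw in((20,20),(25,25),(25,30)):
  R=toolRp(tilt,yaw,-1)
  for a,b in((1.15,70),(1.15,7),(.7,7),(.25,7),(.25,70)):
    q,cc=ik(cw(pawl(a,66))+R[:,2]*(.019-b/1000),R,np.r_[.3,-.2,-.7,0,-.5,1.2]); print(tilt,yaw,a,b,cc<1e-8,np.round(q,2))
R=toolRp(25,25,-1)
for b in(80,7): go(pawl(1.15,66),R,back=b)
p0=cw(pawl(1.15,66))
for a in(1.0,.85,.7,.55,.4,.25,.15): p=cw(pawl(a,66)); print(a,np.round((p-p0)*1000,1)); p0=p
E
```

```text
20 20 1.15 70 True [ 0.43 -0.28 -0.67  0.09 -0.84  0.98]
20 20 1.15 7 True [ 0.41 -0.18 -0.75  0.11 -0.66  0.98]
20 20 0.7 7 True [ 0.38 -0.15 -0.67  0.08 -0.71  1.03]
20 20 0.25 7 True [ 0.34 -0.09 -0.6   0.06 -0.72  1.09]
20 20 0.25 70 True [ 0.35 -0.18 -0.53  0.05 -0.88  1.09]
25 25 1.15 70 True [ 0.39 -0.32 -0.71  0.05 -0.75  1.05]
25 25 1.15 7 True [ 0.39 -0.21 -0.78  0.06 -0.57  1.05]
25 25 0.7 7 True [ 0.35 -0.18 -0.7   0.03 -0.61  1.11]
25 25 0.25 7 True [ 0.31 -0.13 -0.63 -0.   -0.63  1.17]
25 25 0.25 70 True [ 0.31 -0.22 -0.57 -0.   -0.79  1.17]
25 30 1.15 70 True [ 0.33 -0.3  -0.66 -0.04 -0.78  1.17]
25 30 1.15 7 True [ 0.34 -0.19 -0.73 -0.04 -0.6   1.18]
25 30 0.7 7 True [ 0.3  -0.16 -0.65 -0.06 -0.65  1.22]
25 30 0.25 7 True [ 0.27 -0.11 -0.58 -0.09 -0.67  1.28]
25 30 0.25 70 True [ 0.26 -0.2  -0.52 -0.08 -0.82  1.27]
TCP [ 0.4428 -0.0373  0.2743] shift [-150.7 -163.2   -7.8] turn [  6.96 -24.05   2.06] minrows 3.913205123861996
TCP [ 0.4722 -0.0279  0.2082] shift [-121.3 -153.8  -74. ] turn [  6.96 -24.05   2.06] minrows 3.688270725023566
1.0 [ 6.7 -0.9  7.3]
0.85 [ 7.7 -1.   6.2]
0.7 [ 8.5 -1.1  5. ]
0.55 [ 9.1 -1.2  3.6]
0.4 [ 9.6 -1.2  2.2]
0.25 [ 9.8 -1.3  0.7]
0.15 [ 6.5 -0.8 -0.3]
```

Call:
jog_arm(plan=[[0,0,0,-15,2,10,0.65],[1,-3.4,0.3,-25,2,10,0.65],[1,-3.4,0.3,-28,2,0,0.65],[1,-3.4,0.3,-28,0,0,0.65],[1,-3.4,0.3,-25,-5,0,0.65],[1,-3.4,0.3,-20,-20,0,0.65],[1,-3.4,0.3,-9,-30,0,0.65],[1,-3.4,0.2,0,-30,0,0.65],[0,0,0,0,-30,-8,0.65],[0,0,0,0,-30,-10,0.65],[0,0,0,0,-24,-10,0.65],[0,0,0,0,0,0,0.65],[0,0,0,0,0,0,0.65]])

```text
time_s: 19.13
position: [0.4432, -0.0389, 0.2735]
tcp_rot: [-2.928, 0.141, -0.601]
wrist_force: [-0.4, 0.2, 0.9]
opening: 0.652
```

```bash
python3 - <<'E'
from ik import *
s=status(); R=toolRp(25,25,-1)
for b in(80,7): go(pawl(1.15,66),R,back=b)
c=arm.capture("wrist");cv2.imwrite("pics/w9.png",c["img"])
print([(np.round(r["position"],0),round(r["confidence"],2)) for r in arm.pinpoint("wrist","pawl_grip")[:3]],proj(c,cw(pawl(1.15,68)),s))
E
```

```text
t 19.13 tcp [ 0.4432 -0.0389  0.2735] graspC [-136.6  -15.8  290.8] F [-0.4  0.2  0.9] op 0.652 q [ 0.39 -0.33 -0.69  0.05 -0.78  1.06]
[[0.923, 0.064, 0.379], [-0.004, -0.984, 0.176], [0.384, -0.164, -0.909]]
TCP [ 0.4428 -0.0373  0.2743] shift [-0.4  1.7  0.8] turn [ 0.   -0.32  0.29] minrows 0.060570921024776715
TCP [ 0.4722 -0.0279  0.2082] shift [ 29.   11.  -65.4] turn [ 0.   -0.32  0.29] minrows 1.5672612507236185
[(array([206., 254.]), 0.9)] [[254.74110931 203.77216665]]
```

View pics/w9.png

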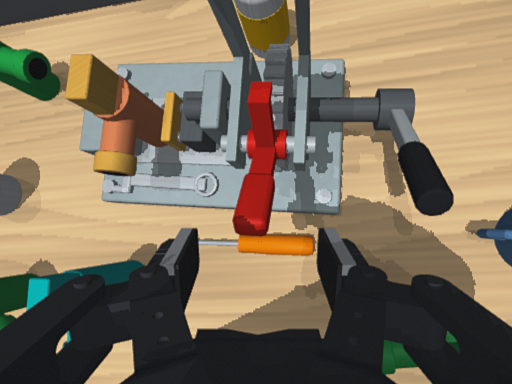

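Call:
jog_arm(plan=[[0,0,0,4.1,1.6,-9.3,0.65],[0,0,0,4.1,1.6,-9.3,0.65],[0,0,0,4.1,1.6,-9.3,0.65],[0,0,0,4.1,1.6,-9.3,0.65],[0,0,0,4.1,1.6,-9.3,0.65],[0,0,0,4.2,1.5,-9.3,0.65],[0,0,0,4.2,1.5,-9.3,0.65],[0,0,0,0,0,0,0.65],[0,0,0,0,0,0,0.15],[0,0,0,0,0,0,0.15],[0,0,0,0,0,0,0.15],[0,0,0,0,0,0,0.15],[0,0,0,0,0,0,0.15]], newtons=25)

```text
time_s: 20.32
position: [0.4726, -0.0271, 0.2104]
tcp_rot: [-2.928, 0.134, -0.605]
wrist_force: [2.8, -9.7, -0.5]
opening: 0.295
```

Call:
jog_arm(plan=[[0,0,0,3.3,-0.4,3.8,0.15],[0,0,0,3.4,-0.5,3.5,0.15],[0,0,0,3.8,-0.5,3.3,0.15],[0,0,0,3.9,-0.5,2.9,0.15],[0,0,0,4.2,-0.5,2.6,0.15],[0,0,0,4.3,-0.6,2.4,0.15],[0,0,0,4.5,-0.6,2,0.15],[0,0,0,4.6,-0.6,1.6,0.15],[0,0,0,4.8,-0.6,1.3,0.15],[0,0,0,4.8,-0.6,0.9,0.15],[0,0,0,4.9,-0.6,0.5,0.15],[0,0,0,4.9,-0.7,0.2,0.15],[0,0,0,0,0,0,0.15]])

```text
time_s: 21.4
position: [0.525, -0.0333, 0.2359]
tcp_rot: [-2.927, 0.134, -0.605]
wrist_force: [-5.0, -3.9, 4.1]
opening: 0.3
```

```bash
python3 - <<'E'
from ik import *
s=status(); go(pawl(.25,66),toolRp(25,25,-1),back=7)
c=arm.capture("wrist");cv2.imwrite("pics/w10.png",c["img"])
E
```

```text
t 21.4 tcp [ 0.525  -0.0333  0.2359] graspC [-5.630e+01  1.000e-01  2.532e+02] F [-5.  -3.9  4.1] op 0.3 q [ 0.31 -0.12 -0.62  0.   -0.64  1.17]
[[0.922, 0.069, 0.381], [0.0, -0.984, 0.178], [0.387, -0.164, -0.908]]
TCP [ 0.5235 -0.0345  0.2331] shift [-1.5 -1.2 -2.8] turn [ 0.04 -0.17  0.02] minrows 0.06731769882533918
```

View pics/w10.png

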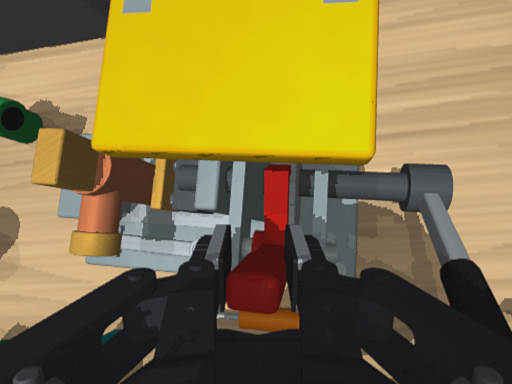

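Call:
jog_arm(plan=[[0,0,0,0,0,0,0.65],[0,0,0,0,0,0,0.65],[0,0,0,0,0,0,0.65],[0,0,0,0,0,0,0.65],[0,0,0,-4,-1.3,9,0.65],[0,0,0,-4.5,-1.3,9,0.65],[0,0,0,-6,-1.5,12,0.65],[0,0,0,-8,-2,14,0.65],[0,0,0,-8,-2,14,0.65],[0,0,0,-8,-2,14,0.65],[0,0,0,0,0,0,0.65]])

```text
time_s: 22.37
position: [0.4864, -0.0428, 0.3107]
tcp_rot: [-2.923, 0.133, -0.612]
wrist_force: [0.6, -0.5, 0.2]
opening: 0.65
```

```bash
python3 - <<'E'
from ik import *
s=status()
c=arm.capture("wrist");c["name"]="wrist";cv2.imwrite("pics/w11.png",c["img"]); leverang(c,s)
print([(np.round(r["position"],0),round(r["confidence"],2)) for r in arm.pinpoint("wrist","pawl_grip")[:3]],proj(c,cw(pawl(0,68)),s),proj(c,cw(pawl(.2,68)),s))
c=arm.capture("scene");c["name"]="scene";cv2.imwrite("pics/s5.png",cv2.resize(c["img"][100:290,180:400],None,fx=3,fy=3));leverang(c)
for w in(-.9,-1): 
  for b in(70,4): go(lever(w,125),toolRp(15,0,-1),back=b)
E
```

```text
t 22.37 tcp [ 0.4864 -0.0428  0.3107] graspC [-93.5 -14.2 327.8] F [ 0.6 -0.5  0.2] op 0.65 q [ 0.32 -0.26 -0.55  0.01 -0.84  1.16]
[[0.92, 0.07, 0.385], [-0.001, -0.984, 0.18], [0.391, -0.166, -0.905]]
wrist lever [ -87.3 -110.   195.9] r 122.5 wheel -0.994 conf 0.75
[(array([208., 261.]), 0.76)] [[263.33903926 168.54582427]] [[261.62930564 186.82540133]]
scene lever [ -76.5 -110.   241.6] r 152.3 wheel -0.727 conf 0.8
TCP [ 0.4663 -0.1402  0.2549] shift [-19.5 -97.5 -51.1] turn [-8.68  8.82 -3.3 ] minrows 2.337102696261222
TCP [ 0.4832 -0.1424  0.1911] shift [  -2.6  -99.6 -114.9] turn [-8.68  8.82 -3.3 ] minrows 2.7549142979464305
TCP [ 0.4572 -0.139   0.2464] shift [-28.6 -96.3 -59.6] turn [-8.68  8.82 -3.3 ] minrows 2.309245074453613
TCP [ 0.4741 -0.1412  0.1826] shift [ -11.6  -98.5 -123.4] turn [-8.68  8.82 -3.3 ] minrows 2.9591573373268947
```

View pics/w11.png

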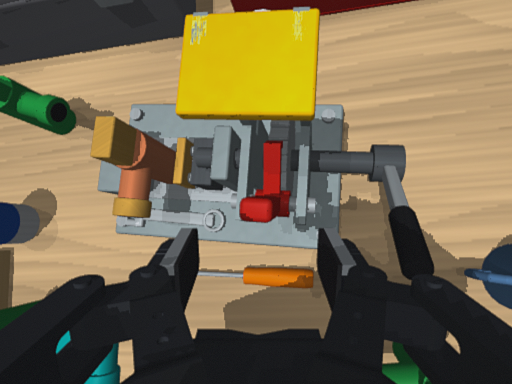

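View pics/s5.png

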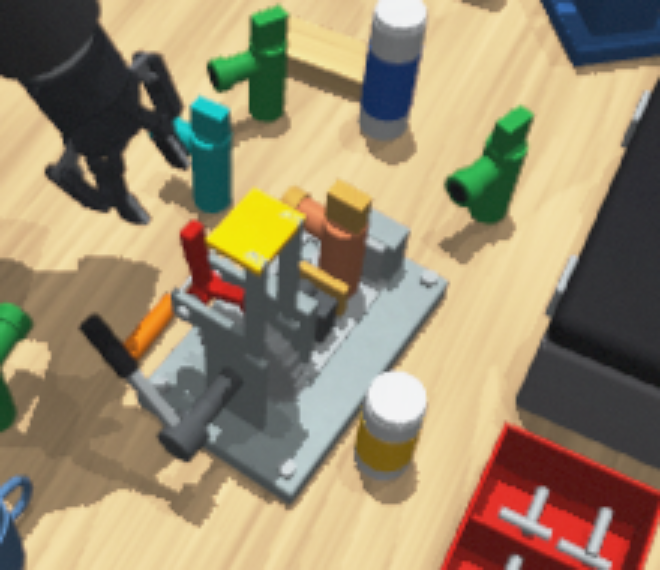

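```bash
python3 - <<'E'
from ik import *
s=status()
c=arm.capture("wrist");cv2.imwrite("pics/w12.png",c["img"])
print([(np.round(r["position"],0),round(r["confidence"],2)) for r in arm.pinpoint("wrist","pawl_grip")[:3]])
for q in(0,.1,.2,.3,.4,.5,.7,1.15): print(q,np.round(proj(c,cw(pawl(q,68)),s)[0]),np.round(proj(c,cw(pawl(q,88)),s)[0]))
E
```

```text
t 22.62 tcp [ 0.4858 -0.0427  0.306 ] graspC [-94.  -14.2 323.2] F [0.5 0.8 0.6] op 0.65 q [ 0.32 -0.25 -0.55  0.   -0.84  1.16]
[[0.923, 0.068, 0.379], [-0.0, -0.984, 0.178], [0.385, -0.165, -0.908]]
[(array([205., 261.]), 0.69)]
0 [262. 166.] [258. 152.]
0.1 [261. 175.] [257. 165.]
0.2 [260. 184.] [256. 178.]
0.3 [260. 194.] [255. 192.]
0.4 [259. 204.] [254. 206.]
0.5 [259. 214.] [253. 220.]
0.7 [259. 233.] [253. 247.]
1.15 [261. 265.] [256. 290.]
```

View pics/w12.png

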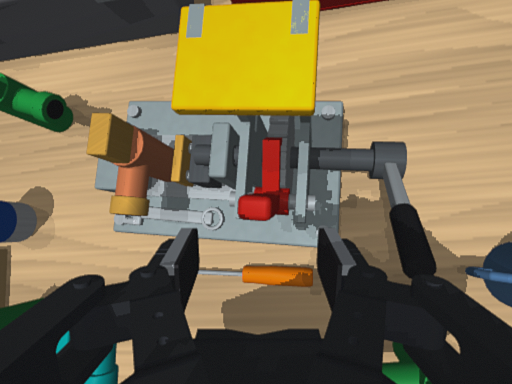

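Call:
jog_arm(plan=[[0,0,0,-5.5,4,0,0],[0,0,0,-5.5,4,-5,0],[0,0,0,-5.5,4,-10,0],[0,0,0,0,1,-12,0],[0,0,0,0,0,-12,0],[0,0,0,0,0,-12,0],[0,0,0,0,0,-10,0],[0,0,0,0,0,0,0]])

```text
time_s: 23.38
position: [0.4678, -0.0299, 0.2433]
tcp_rot: [-2.928, 0.135, -0.599]
wrist_force: [-1.0, -1.1, -0.6]
opening: -0.0
```

```bash
python3 - <<'E'
from ik import *
s=status();print(np.round(wc(s["position"]),1))
c=arm.capture("wrist");cv2.imwrite("pics/w13.png",c["img"])
E
```

```text
t 23.38 tcp [ 0.4678 -0.0299  0.2433] graspC [-113.4   -3.8  260.6] F [-1.  -1.1 -0.6] op -0.0 q [ 0.38 -0.25 -0.72  0.05 -0.68  1.07]
[[0.924, 0.068, 0.377], [-0.0, -0.984, 0.177], [0.383, -0.164, -0.909]]
[-106.2   -0.4  243.3]
```

View pics/w13.png

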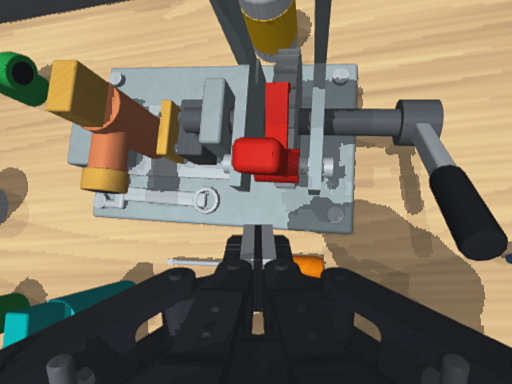

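Call:
jog_arm(plan=[[0,0,0,5.5,-0.7,0,0],[0,0,0,5.5,-0.7,0,0],[0,0,0,5.5,-0.7,0,0],[0,0,0,5.5,-0.7,0,0],[0,0,0,5.5,-0.7,0,0],[0,0,0,5.5,-0.7,0,0],[0,0,0,5.5,-0.7,0,0],[0,0,0,4.5,-0.6,0,0],[0,0,0,0,0,0,0]])

```text
time_s: 24.18
position: [0.5132, -0.0355, 0.2457]
tcp_rot: [-2.927, 0.135, -0.604]
wrist_force: [0.9, -0.2, -0.5]
opening: 0.001
```

```bash
python3 - <<'E'
from ik import *
s=status();print(np.round(wc(s["position"]),1))
c=arm.capture("scene");c["name"]="scene";cv2.imwrite("pics/s6.png",cv2.resize(c["img"][100:290,180:400],None,fx=3,fy=3))
E
```

```text
t 24.18 tcp [ 0.5132 -0.0355  0.2457] graspC [-67.6  -3.6 263. ] F [ 0.9 -0.2 -0.5] op 0.001 q [ 0.31 -0.16 -0.62  0.   -0.67  1.16]
[[0.922, 0.068, 0.38], [-0.001, -0.984, 0.178], [0.386, -0.165, -0.908]]
[-6.040e+01 -2.000e-01  2.457e+02]
```

View pics/s6.png

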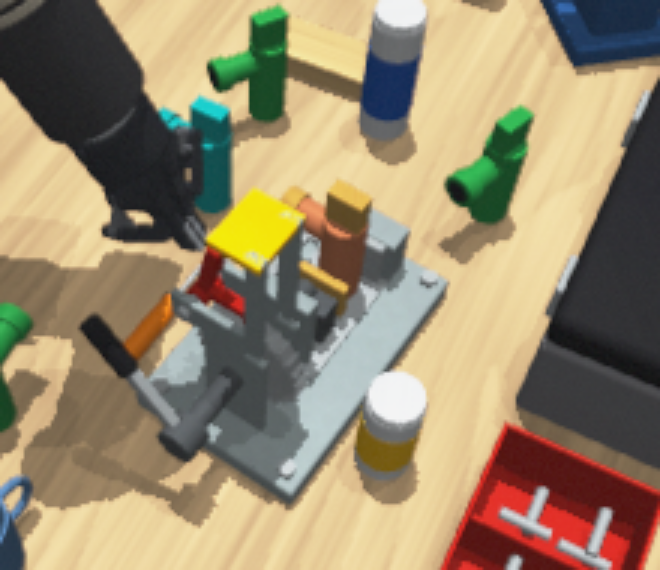

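Call:
jog_arm(plan=[[0,0,0,-10,1,2,0],[0,0,0,-15,2,6,0],[0,0,0,-15,2,12,0.7],[-1.2,1.2,-0.5,-12,-6,15,0.7],[-1.2,1.2,-0.5,-2,-18,0,0.7],[-1.2,1.2,-0.5,0,-18,0,0.7],[-1.2,1.2,-0.5,0,-18,0,0.7],[-1.2,1.2,-0.5,0,-18,0,0.7],[-1.2,1.2,-0.5,0,-18,0,0.7],[-1.2,1.2,-0.3,0,-12,0,0.7],[0,0,0,0,0,0,0.7],[0,0,0,0,0,0,0.7]])

```text
time_s: 25.23
position: [0.458, -0.1384, 0.2807]
tcp_rot: [3.095, -0.2, 0.421]
wrist_force: [-0.3, 0.3, -0.4]
opening: 0.698
```

```bash
python3 - <<'E'
from ik import *
s=status()
for b in(70,4): go(lever(-.99,125),toolRp(15,0,-1),back=b)
c=arm.capture("wrist");c["name"]="wrist";cv2.imwrite("pics/w14.png",c["img"]);leverang(c,s)
for p in(lever(-.99,125),lever(-.99,150)): print(np.round(proj(c,cw(p),s)))
print([(np.round(r["position"],0),round(r["confidence"],2)) for r in arm.pinpoint("wrist","pawl_grip")[:3]])
for q in(0,.1,.3): print(q,np.round(proj(c,cw(pawl(q,68)),s)[0]))
E
```

```text
t 25.23 tcp [ 0.458  -0.1384  0.2807] graspC [-107.2 -109.3  299. ] F [-0.3  0.3 -0.4] op 0.698 q [ 0.18 -0.18 -0.55  0.09 -0.95  1.21]
[[0.964, -0.001, 0.267], [-0.002, -1.0, 0.005], [0.267, -0.006, -0.964]]
TCP [ 0.4581 -0.1391  0.2472] shift [  0.1  -0.8 -33.4] turn [-0.27  0.5   0.03] minrows 0.8013779872412784
TCP [ 0.475  -0.1413  0.1835] shift [ 17.   -3.  -97.2] turn [-0.27  0.5   0.03] minrows 2.3301814533103067
wrist lever [ -77.1 -110.   437.4] r 336.4 wheel -0.431 conf 0.84
[[259. 204.]]
[[259. 231.]]
[(array([127.,  75.]), 0.93), (array([202., 258.]), 0.17)]
0 [ 76. 123.]
0.1 [ 75. 134.]
0.3 [ 74. 157.]
```

View pics/w14.png

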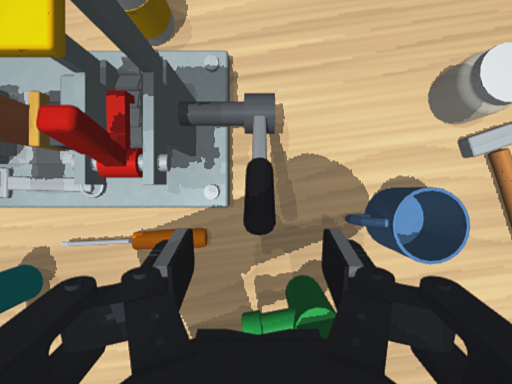

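Call:
jog_arm(plan=[[0,0,0,0,0,-11,0.7],[0,0,0,0,0,-11,0.7],[0,0,0,0,-0.5,-11,0.7],[0,0,0,2.8,-0.4,-10.7,0.7],[0,0,0,2.8,-0.4,-10.7,0.7],[0,0,0,2.8,-0.4,-10.7,0.7],[0,0,0,2.8,-0.4,-10.7,0.7],[0,0,0,2.8,-0.4,-10.7,0.7],[0,0,0,3,-0.4,-10.7,0.7],[0,0,0,0,0,0,0.7],[0,0,0,0,0,0,0.1],[0,0,0,0,0,0,0.1],[0,0,0,0,0,0,0.1],[0,0,0,0,0,0,0.1],[0,0,0,0,0,0,0.1],[0,0,0,0,0,0,0.1]], newtons=50)

```text
time_s: 26.72
position: [0.4755, -0.1412, 0.1846]
tcp_rot: [3.095, -0.198, 0.423]
wrist_force: [-4.3, 1.7, 6.9]
opening: 0.239
```

```bash
python3 - <<'E'
from ik import *
s=status()
g=wc(s["position"]-.015*toolRp(15,0,-1)[:,2]); r=np.hypot(g[0],g[2]-110); w0=np.arctan2(g[0],g[2]-110)-.2; print("r",r,"w",w0)
x0=lever(w0,r)
for w in np.linspace(w0,.29,13)[1:]:
    x=lever(w,r); print(round(w,2),np.round(Rc@(x-x0)/2,1)); x0=x
E
```

```text
t 26.72 tcp [ 0.4755 -0.1412  0.1846] graspC [ -89.5 -109.9  202.9] F [-4.3  1.7  6.9] op 0.239 q [ 0.16 -0.06 -0.69  0.11 -0.68  1.2 ]
[[0.963, 0.0, 0.268], [-0.001, -1.0, 0.006], [0.268, -0.006, -0.963]]
r 125.38526434970015 w -0.981030628471927
-0.88 [ 4.9 -0.6  4.4]
-0.77 [ 5.3 -0.7  3.9]
-0.66 [ 5.7 -0.7  3.3]
-0.56 [ 6.  -0.8  2.6]
-0.45 [ 6.3 -0.8  2. ]
-0.35 [ 6.5 -0.8  1.3]
-0.24 [ 6.6 -0.8  0.6]
-0.13 [ 6.6 -0.8 -0.1]
-0.03 [ 6.5 -0.8 -0.8]
0.08 [ 6.4 -0.8 -1.5]
0.18 [ 6.2 -0.8 -2.2]
0.29 [ 6.  -0.8 -2.8]
```

Call:
jog_arm(plan=[[0,0,0,4.7,-0.6,4.6,0.1],[0,0,0,5,-0.6,4.3,0.1],[0,0,0,5.2,-0.7,4,0.1],[0,0,0,5.4,-0.7,3.7,0.1],[0,0,0,5.6,-0.7,3.4,0.1],[0,0,0,5.8,-0.7,3.1,0.1],[0,0,0,6,-0.8,2.8,0.1],[0,0,0,6.1,-0.8,2.5,0.1],[0,0,0,6.2,-0.8,2.2,0.1],[0,0,0,6.4,-0.8,1.8,0.1],[0,0,0,6.5,-0.8,1.5,0.1],[0,0,0,6.5,-0.8,1.1,0.1],[0,0,0,6.6,-0.8,0.8,0.1],[0,0,0,6.6,-0.8,0.4,0.1],[0,0,0,6.6,-0.8,0.1,0.1],[0,0,0,6.6,-0.8,-0.3,0.1],[0,0,0,0,0,0,0.1]])

```text
time_s: 28.13
position: [0.5711, -0.1534, 0.2192]
tcp_rot: [3.095, -0.198, 0.418]
wrist_force: [-1.8, 0.5, 0.1]
opening: 0.24
```

```bash
python3 - <<'E'
from ik import *
s=status()
g=wc(s["position"]-.015*toolRp(15,0,-1)[:,2]); r=np.hypot(g[0],g[2]-110); w0=np.arctan2(g[0],g[2]-110)-.2; print("r",r,"w",w0)
c=arm.capture("scene");c["name"]="scene";cv2.imwrite("pics/s7.png",cv2.resize(c["img"][100:290,180:400],None,fx=3,fy=3))
x0=lever(w0,125.4)
for w in np.linspace(w0,.29,9)[1:]:
    x=lever(w,125.4); print(round(w,2),np.round(Rc@(x-x0),1)); x0=x
E
```

```text
t 28.13 tcp [ 0.5711 -0.1534  0.2192] graspC [   6.9 -109.9  237.5] F [-1.8  0.5  0.1] op 0.24 q [ 0.1   0.08 -0.45  0.08 -0.78  1.29]
[[0.964, 0.0, 0.265], [-0.001, -1.0, 0.005], [0.265, -0.005, -0.964]]
r 123.96558036950348 w -0.13460927274572348
-0.08 [ 6.6 -0.8 -0.6]
-0.03 [ 6.5 -0.8 -1. ]
0.02 [ 6.5 -0.8 -1.3]
0.08 [ 6.4 -0.8 -1.7]
0.13 [ 6.3 -0.8 -2. ]
0.18 [ 6.2 -0.8 -2.3]
0.24 [ 6.1 -0.8 -2.7]
0.29 [ 5.9 -0.8 -3. ]
```

View pics/s7.png

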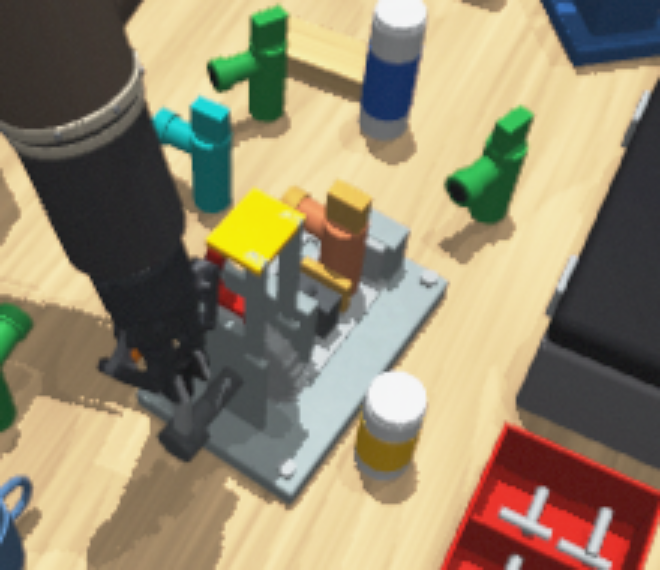

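Call:
jog_arm(plan=[[0,0,0,6.6,-0.8,-0.5,0.1],[0,0,0,6.5,-0.8,-0.9,0.1],[0,0,0,6.5,-0.8,-1.3,0.1],[0,0,0,6.4,-0.8,-1.7,0.1],[0,0,0,6.3,-0.8,-2,0.1],[0,0,0,6.2,-0.8,-2.3,0.1],[0,0,0,6.1,-0.8,-2.7,0.1],[0,0,0,5.9,-0.8,-3,0.1],[0,0,0,0,0,0,0.1],[0,0,0,0,0,0,0.1]])

```text
time_s: 29.02
position: [0.6225, -0.1599, 0.2054]
tcp_rot: [3.095, -0.198, 0.422]
wrist_force: [-1.1, -3.0, 2.6]
opening: 0.244
```

```bash
python3 - <<'E'
from ik import *
s=status()
g=wc(s["position"]-.015*toolRp(15,0,-1)[:,2]); r=np.hypot(g[0],g[2]-110); w0=np.arctan2(g[0],g[2]-110)-.2; print("r",r,"w",w0)
E
```

```text
t 29.02 tcp [ 0.6225 -0.1599  0.2054] graspC [  58.7 -109.8  223.7] F [-1.1 -3.   2.6] op 0.244 q [ 0.08  0.17 -0.37  0.07 -0.77  1.32]
[[0.963, 0.0, 0.268], [-0.001, -1.0, 0.005], [0.268, -0.005, -0.963]]
r 125.1341782795827 w 0.2988549310870466
```

Call:
jog_arm(plan=[[0,0,0,1.3,-0.2,-0.7,0.1],[0,0,0,1.3,-0.2,-0.7,0.1],[0,0,0,0,0,0,0.1]])

```text
time_s: 29.27
position: [0.6246, -0.1602, 0.2045]
tcp_rot: [3.095, -0.198, 0.423]
wrist_force: [-3.1, -2.5, 5.3]
opening: 0.239
```

Call:
jog_arm(plan=[[0,0,0,0,0,0,0.7],[0,0,0,0,0,0,0.7],[0,0,0,0,0,0,0.7],[0,0,0,0,0,0,0.7],[0,0,0,-3,0,10,0.7],[0,0,0,-4,0,14,0.7],[0,0,0,-5,-2,18,0.7],[0,0,0,-10,-5,20,0.7],[0,0,0,-20,-5,20,0.7],[0,0,0,-30,-5,15,0.7],[0,0,0,-30,-5,10,0.7],[0,0,0,-30,-5,0,0.7],[0,0,0,0,0,0,0.7]])

```text
time_s: 30.35
position: [0.4883, -0.1876, 0.3133]
tcp_rot: [3.095, -0.2, 0.426]
wrist_force: [0.2, 0.8, -1.4]
opening: 0.697
```

```bash
python3 - <<'E'
from ik import *
s=status()
c=arm.capture("wrist");c["name"]="wrist";cv2.imwrite("pics/w15.png",c["img"]);leverang(c,s)
print([(np.round(r["position"],0),round(r["confidence"],2)) for r in arm.pinpoint("wrist","pawl_grip")[:3]],[(q,np.round(proj(c,cw(pawl(q,68)),s)[0])) for q in(0,.1,.3)])
print([(w,np.round(proj(c,cw(lever(w,150)),s)[0])) for w in(0,.13,.26,.3)])
c=arm.capture("scene");c["name"]="scene";leverang(c);cv2.imwrite("pics/s8.png",cv2.resize(c["img"][100:290,180:400],None,fx=3,fy=3))
W=cloud(c)
m=(W[...,2]>.18)&(W[...,2]<.2)&(W[...,0]>.55)&(W[...,0]<.64)&(W[...,1]>.08)&(W[...,1]<.18)
print(cv2.minAreaRect((W[m][:,:2]*1000).astype(np.float32)))
print([(w,np.round(proj(c,cw(lever(w,150)),s)[0])) for w in(0,.13,.26,.3)])
c=arm.capture("top");cv2.imwrite("pics/t8.png",cv2.resize(c["img"][110:260,160:360],None,fx=4,fy=4));W=cloud(c)
m=(W[...,2]>.18)&(W[...,2]<.2)&(W[...,0]>.55)&(W[...,0]<.64)&(W[...,1]>.08)&(W[...,1]<.18)
print(cv2.minAreaRect((W[m][:,:2]*1000).astype(np.float32)))
E
```

```text
t 30.35 tcp [ 0.4883 -0.1876  0.3133] graspC [ -71.  -154.3  331.6] F [ 0.2  0.8 -1.4] op 0.697 q [ 0.04 -0.11 -0.4   0.04 -1.01  1.39]
[[0.963, -0.001, 0.27], [-0.002, -1.0, 0.006], [0.27, -0.007, -0.963]]
wrist lever [  24.1 -110.   236.6] r 128.8 wheel -0.012 conf 0.59
wrist lever [ -34.9 -110.   407. ] r 299.1 wheel -0.317 conf 0.45
[(array([183.,  38.]), 0.66), (array([210.,  31.]), 0.36), (array([163., 154.]), 0.21)] [(0, array([ 39., 185.])), (0.1, array([ 38., 194.])), (0.3, array([ 37., 214.]))]
[(0, array([191.,  81.])), (0.13, array([193.,  56.])), (0.26, array([195.,  35.])), (0.3, array([196.,  29.]))]
scene lever [  27.6 -110.   249.1] r 141.8 wheel -0.004 conf 0.94
((595.5297241210938, 127.69908905029297), (25.60527801513672, 41.72250747680664), 78.26763153076172)
[(0, array([248., 225.])), (0.13, array([254., 230.])), (0.26, array([260., 236.])), (0.3, array([262., 237.]))]
((593.822998046875, 124.66217803955078), (22.88198471069336, 42.62017059326172), 82.05106353759766)
```

View pics/w15.png

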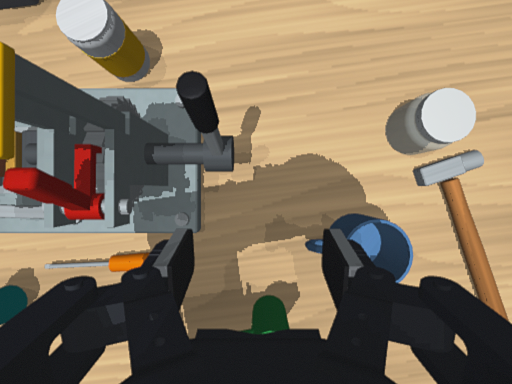

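View pics/s8.png

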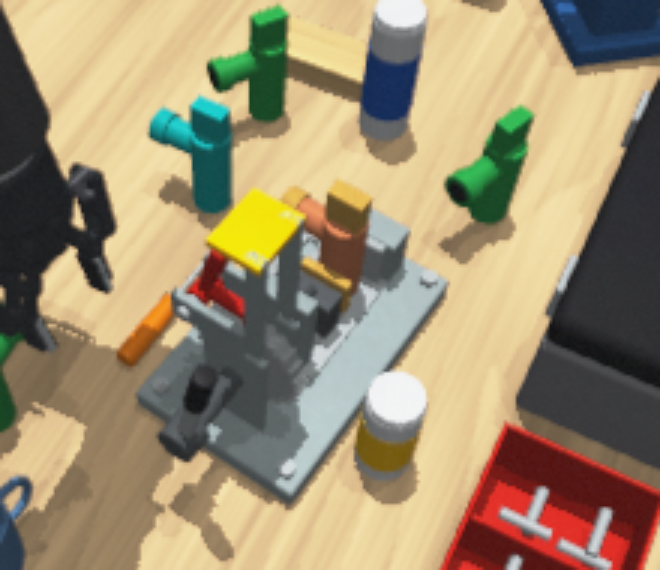

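View pics/t8.png

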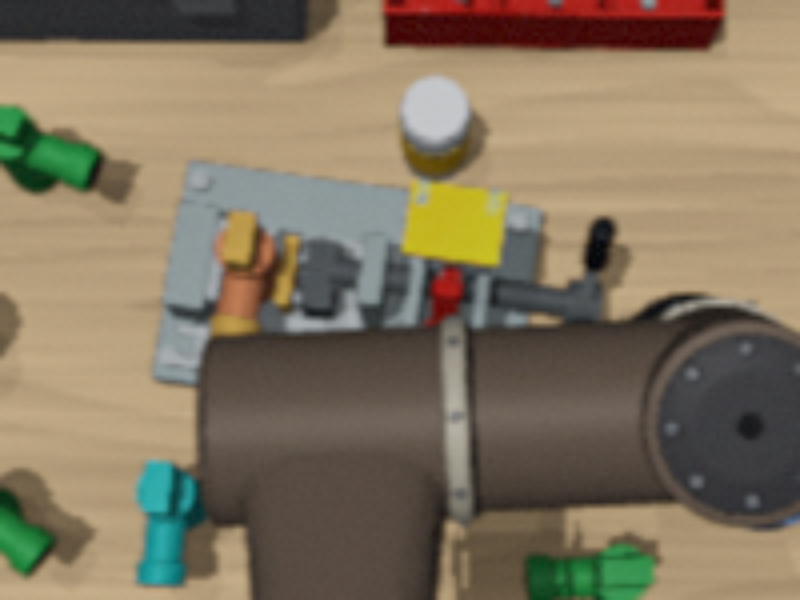

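```bash
python3 - <<'E'
from ik import *
for b in(60,4): go(lever(0,128),toolRp(15,0,-1),back=b)
x0=lever(0,128)
for w in np.linspace(0,.34,8)[1:]: x=lever(w,128);print(round(w,2),np.round(Rc@(x-x0),1));x0=x
E
```

```text
TCP [ 0.5739 -0.154   0.2751] shift [ 81.1  32.9 -35.7] turn [-0.26  0.48 -0.03] minrows 1.9459311589463124
TCP [ 0.5883 -0.1558  0.221 ] shift [ 95.5  31.1 -89.8] turn [-0.26  0.48 -0.03] minrows 2.2906886087910197
0.05 [ 6.  -0.8 -1.4]
0.1 [ 5.9 -0.8 -1.7]
0.15 [ 5.9 -0.7 -2. ]
0.19 [ 5.7 -0.7 -2.2]
0.24 [ 5.6 -0.7 -2.5]
0.29 [ 5.5 -0.7 -2.8]
0.34 [ 5.4 -0.7 -3.1]
```

Call:
jog_arm(plan=[[0,0,0,13.5,5.5,0,0.7],[0,0,0,13.5,5.5,0,0.7],[0,0,0,13.5,5.5,0,0.7],[0,0,0,13.5,5.5,-8,0.7],[0,0,0,13.5,5.5,-12,0.7],[0,0,0,13.5,5.5,-15,0.7],[0,0,0,2.4,-0.3,-9,0.7],[0,0,0,2.4,-0.3,-9,0.7],[0,0,0,2.4,-0.3,-9,0.7],[0,0,0,2.4,-0.3,-9,0.7],[0,0,0,2.4,-0.3,-9,0.7],[0,0,0,2.4,-0.3,-9,0.7],[0,0,0,0,0,0,0.7],[0,0,0,0,0,0,0.1],[0,0,0,0,0,0,0.1],[0,0,0,0,0,0,0.1],[0,0,0,0,0,0,0.1],[0,0,0,0,0,0,0.1],[0,0,0,0,0,0,0.1]], newtons=60)

```text
time_s: 32.23
position: [0.5881, -0.1557, 0.2229]
tcp_rot: [3.095, -0.197, 0.424]
wrist_force: [-1.4, 3.5, 3.9]
opening: 0.237
```

Call:
jog_arm(plan=[[0,0,0,6,-0.8,-1.4,0.1],[0,0,0,5.9,-0.8,-1.7,0.1],[0,0,0,5.9,-0.7,-2,0.1],[0,0,0,5.7,-0.7,-2.2,0.1],[0,0,0,5.6,-0.7,-2.5,0.1],[0,0,0,5.5,-0.7,-2.8,0.1],[0,0,0,0,0,0,0.1],[0,0,0,0,0,0,0.1]])

```text
time_s: 32.9
position: [0.6236, -0.1602, 0.2108]
tcp_rot: [3.095, -0.197, 0.425]
wrist_force: [-0.7, 3.4, 7.0]
opening: 0.243
```

```bash
python3 - <<'E'
from ik import *
s=status()
g=wc(s["position"]-.015*toolRp(15,0,-1)[:,2]); r=np.hypot(g[0],g[2]-110); w0=np.arctan2(g[0],g[2]-110)-.2; print("r",r,"w",w0)
c=arm.capture("wrist");c["name"]="wrist";cv2.imwrite("pics/w16.png",c["img"])
E
```

```text
t 32.9 tcp [ 0.6236 -0.1602  0.2108] graspC [  59.8 -110.   229.1] F [-0.7  3.4  7. ] op 0.243 q [ 0.08  0.17 -0.36  0.07 -0.78  1.32]
[[0.963, 0.001, 0.269], [-0.001, -1.0, 0.006], [0.269, -0.005, -0.963]]
r 130.41948276623538 w 0.2871485702745757
```

View pics/w16.png

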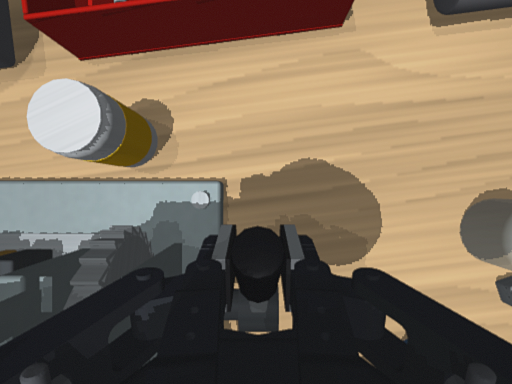

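Call:
jog_arm(plan=[[0,0,0,1.4,-0.2,-0.7,0.1],[0,0,0,1.4,-0.2,-0.7,0.1],[0,0,0,0,0,0,0.1]])

```text
time_s: 33.2
position: [0.6262, -0.1606, 0.2094]
tcp_rot: [3.095, -0.197, 0.425]
wrist_force: [-1.2, 3.2, 7.3]
opening: 0.241
```

Call:
jog_arm(plan=[[0,0,0,1.4,-0.2,-0.7,0.1],[0,0,0,1.4,-0.2,-0.7,0.1],[0,0,0,0,0,0,0.1]])

```text
time_s: 33.45
position: [0.6275, -0.1608, 0.2087]
tcp_rot: [3.095, -0.197, 0.422]
wrist_force: [-11.8, 6.4, 16.6]
opening: 0.242
```

Call:
jog_arm(plan=[[0,0,0,0,0,0,0.1],[0,0,0,0,0,0,0.1],[0,0,0,0,0,0,0.1],[0,0,0,0,0,0,0.7],[0,0,0,0,0,0,0.7],[0,0,0,0,0,0,0.7],[0,0,0,0,0,0,0.7],[0,0,0,-3,0,10,0.7],[0,0,0,-4,0,14,0.7],[0,0,0,-5,-2,18,0.7],[0,0,0,-10,-5,20,0.7],[0,0,0,-20,-5,20,0.7],[0,0,0,-30,-5,15,0.7],[0,0,0,-30,-5,10,0.7],[0,0,0,-30,-5,0,0.7],[0,0,0,0,0,0,0.7]])

```text
time_s: 34.78
position: [0.4918, -0.1887, 0.3157]
tcp_rot: [3.095, -0.2, 0.425]
wrist_force: [-0.1, -0.2, -0.6]
opening: 0.699
```

```bash
python3 - <<'E'
from ik import *
s=status()
c=arm.capture("wrist");c["name"]="wrist";cv2.imwrite("pics/w17.png",c["img"]);leverang(c,s)
print([(np.round(r["position"],0),round(r["confidence"],2)) for r in arm.pinpoint("wrist","pawl_grip")[:3]],[(q,np.round(proj(c,cw(pawl(q,68)),s)[0])) for q in(0,.1,.3)])
print([(w,np.round(proj(c,cw(lever(w,150)),s)[0])) for w in(0,.13,.26,.3)])
c=arm.capture("scene");c["name"]="scene";leverang(c);cv2.imwrite("pics/s9.png",cv2.resize(c["img"][100:290,180:400],None,fx=3,fy=3))
E
```

```text
t 34.78 tcp [ 0.4918 -0.1887  0.3157] graspC [ -67.3 -155.   334. ] F [-0.1 -0.2 -0.6] op 0.699 q [ 0.03 -0.1  -0.39  0.04 -1.02  1.39]
[[0.963, -0.001, 0.269], [-0.003, -1.0, 0.006], [0.269, -0.006, -0.963]]
wrist lever [  48.6 -110.   244.4] r 142.9 wheel 0.147 conf 0.77
wrist lever [ -55.7 -110.   573.8] r 467.1 wheel -0.319 conf 0.45
[(array([189.,  41.]), 0.67)] [(0, array([ 40., 190.])), (0.1, array([ 39., 199.])), (0.3, array([ 38., 219.]))]
[(0, array([191.,  88.])), (0.13, array([192.,  63.])), (0.26, array([195.,  42.])), (0.3, array([195.,  36.]))]
scene lever [  64.5 -110.   257.1] r 160.6 wheel 0.213 conf 0.9
```

View pics/w17.png

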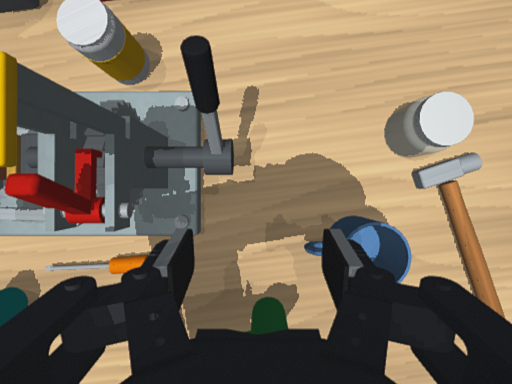

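View pics/s9.png

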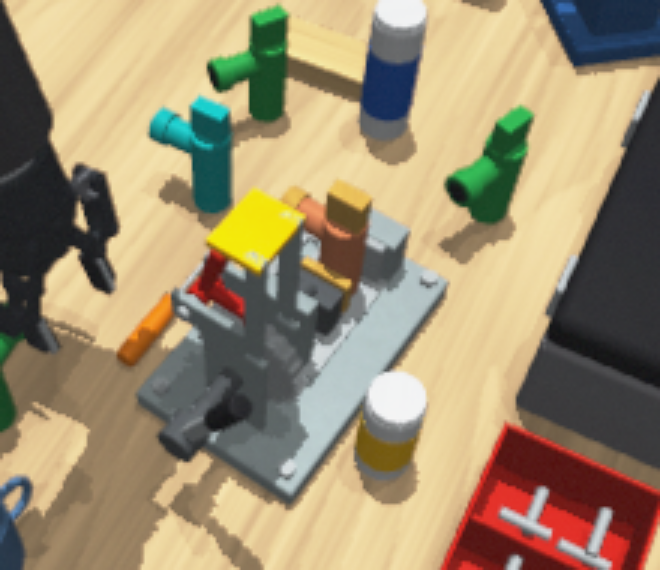

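```bash
python3 - <<'E'
from ik import *
c=arm.capture("top");W=cloud(c)
m=(W[...,2]>.18)&(W[...,2]<.2)&(W[...,0]>.55)&(W[...,0]<.64)&(W[...,1]>.08)&(W[...,1]<.18)
print(cv2.minAreaRect((W[m][:,:2]*1000).astype(np.float32)))
c=arm.capture("scene");c["name"]="scene";leverang(c)
print(arm.job_done())
E
```

```text
((593.386474609375, 124.92619323730469), (22.884700775146484, 42.756324768066406), 82.47948455810547)
scene lever [  59.6 -110.   235. ] r 138.5 wheel 0.245 conf 0.69
scene lever [  12.9 -110.   357.1] r 247.5 wheel -0.148 conf 0.29
the job is handed in; nothing more can be done
None
```

The job is finished and handed in at about 35 s, in the order asked. I threw the pawl to the front, pulled the lever to the front to about wheel -1.0, turned the fitting where it stood by about 57°, dropped the pawl back in, and pushed the lever to its back stop.

Two steps did not work first time, and I mended both:
- **Pawl:** after I released it, it stayed balanced near 0.4 instead of falling in. I pushed it home with the shut fingers.
- **Lever:** the first tightening fell back to the tooth at about 0. I pushed again until the force rose at the stop.

Last checks:
- **Fitting:** its side outlet points out of the front of the clamp, within about 1° (jaw axis at 82.7°, tang measured at 82.5°).
- **Pawl:** it reads about 0, so it is dropped in.
- **Lever:** the end of the lever in the picture and the final scene reading both put the wheel at about 0.25, which is the 0.26 tooth and tighter than at the start. Two earlier readings by the pinpoint network disagreed, at 0.15 and 0.21.
- **Everything else:** nothing else on the bench looked moved in the last pictures, though I did not measure that. The robot was touching nothing at hand-in.

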